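# Clear down the microscope bench after a case

### The arm

A 6-joint arm with a two-finger parallel gripper is mounted at the origin on the work surface. World frame = base frame: x ahead of the robot, y to its left, z up, the work surface at z = 0. Lengths are in m, angles in degrees, forces in N, time in s.
With the tool pointing down it reaches from about 0.3 to 0.75 m from the base axis. Payload 8.5 kg.
Tool frame: the origin (TCP) lies midway between the tips of the shut fingers; the grasp point (between the pads) lies env.tcp_to_grasp behind it (env.tcp_to_grasp is the distance from the TCP to the grasp point, in m); z points along the fingers, y is the direction in which the jaws open and shut (so a half turn about z gives the same grasp; the last joint's range is limited). The gripper opens to 85 mm and grips with 20 to 120 N. Pads are 22 mm wide; open, the fingers measure 114 mm over their backs; the gripper's body (76 mm by 85 mm) begins 54 mm behind the grasp point. The pads swing forward as they close: fully open they stand 13 mm farther back than shut.
Start: joints at [62.321, 21.807, 74.336, -0, 83.858, -12.336], TCP at [0.146, 0.53, 0.231] pointing down, gripper open.
Joint ranges: [-178.18, 178.18], [-50.72, 133.34], [12.68, 142.11], [-81.47, 261.47], [9.98, 163.14], [-165.26, 165.26]. Speed limits (degrees/s): [136.94, 136.94, 180, 180, 180, 180].

### API

Orientations are given as a 3x3 rotation matrix whose columns are the frame's x, y, z axes.
In Python, from rig import readout, imaging, job, env gives the robot as it stands.
- The arm moves only by the tool move_arm, never from a script. Its argument "motion" is a list of rows, each a list of 3 entries, a list of its own where there are three numbers: the shift along the tool's x, y, z normalised to -1 to 1, where 1 is 0.02 m, then the turn, a rotation vector about the tool's x, y, z normalised to -1 to 1, where 1 is 120 degrees, then the gripper command: -1 is shut, 1 is fully open, values between are in proportion. In form: [[[tx, ty, tz], [rx, ry, rz], claw], ...]. A call has 1 to 12 rows; each row shifts and turns the pose as measured when the row begins, along the tool's axes as they then stand; what a row does not reach is not made up. A row lasts 1/12 s, in which the tool goes at most 41.7 mm and 7.16 degrees, less where a joint would pass 70% of its speed; a pose out of reach is approached as far as the arm can. A call with a number of a shift or a turn outside -1 to 1 is refused whole. A call with a gripper value outside its range is refused whole. The fingers move at their own pace and stop on an object; "squeeze" is the grip in N (left out, the last holds). Time passes only in rows, so rows that do not move let the fingers close. It gives the time, the measured TCP pose, the force and the opening at its end, in the units of the state.
- readout.observe(): the state, without advancing time (a new reading comes with each control period).
- imaging.get_image(name): name is "scene" or "side" or "wrist"; returns a dict with "img" (384x512x3 uint8, blue, green, red), "fov_y" (degrees; the focal length in pixels is half the picture's height over the tangent of half this angle, whatever the lens; pixels are square), "cx", "cy" (the principal point, pixels), "eye" and "orientation" of the camera in the world. Camera axes: x right, y up, looking along -z (the intrinsics and any distortion apply to the point x, -y, -z); pixel columns grow to the right and rows downward; lengths in m; the calibration is good to about 2 mm. A picture is of the moment at which its call begins. There is no depth.
- job.close_job(): hands the job in, once; it reports no verdict.
The state is a dict: "time_s": time; "q": joint angles; "qvel": joint speeds; "joint_efforts": joint torques, N m; "position": TCP position; "tool_rot": TCP orientation; "ft_force": force on the tool from outside, world axes, zero at the start; "wrist_torque": the same for the moment, N m; "grip_width": finger opening in m.
Only numpy, scipy, OpenCV 4.12 (cv2) and the standard library are available. Lean on these libraries where they do the work, as an engineer would, in place of code of your own. Each camera call takes 0.05 s, during which the arm holds its last target.

### The job

Clear the bench after the case. Before anything else, move the violet-lidded culture dish from the warm stage to the pale blue incubator tray, carrying it level and setting it down, not dropping it. Then put the white-lidded wash dish and the blue-capped sample tube into the yellow waste tub, and lay the forceps and the emptied nest plate (lifted straight up off its pins, kept level, not dropped) flat and side by side on the floor of the steel autoclave tray, leaving the timer where it lies.

Things in the scene. Friction and masses are not known exactly. Their poses are not given: they have to be found in the camera images.
- culture_dish: Small lidded culture dish with a violet lid, 40 mm across the lid, 14 mm high (lid 9 mm over a clear foot 37 mm across and 5 mm high), 25 g. Starts in one of the two seats of the nest plate. Origin: centre of its underside; z up.
- wash_dish: Used dish of the same shape and size with a plain white lid, in the other seat of the nest plate. Origin: centre of its underside; z up.
- nest_plate: Grey anodised aluminium plate 76 x 132 mm (x, y), 9 mm thick, 0.3 kg, bored over the warm stage's two pins (1 mm play). Two dish seats 36 mm either side of its centre along y; a seated dish's underside is 6 mm above the plate's. Central upright lifting fin, 36 mm long in x, 8 mm thick in y, top 39 mm above the underside. Origin: centre of its underside; z up.
- sample_tube: Lying plastic sample tube with a six-sided blue cap, 90 mm long, 18 mm across its body and 20 mm across the cap and the foot ring, 22 g. Its x axis runs along it towards the cap. Origin: at mid length, on the bench below its centre line (10 mm below the centre line); z up at the start.
- forceps: Steel forceps lying on their side, rigid, 124 mm long, 35 g. x axis runs along them towards the points. Over the 32 mm in the middle they are 14 mm wide (along y) with parallel sides; 10 mm high. Origin: middle of the underside; z up.
- warm_stage: Fixed white heated stage with a pale metal top, 150 x 190 mm (x, y), top surface 22 mm above its underside; two upright steel locating pins 7 mm thick, 28 mm either side of its centre along x, rise 20 mm above the top surface. Origin: centre of its underside; z up.
- incubator_tray: Fixed pale blue transfer tray, 130 x 150 mm outside (x, y), 12 mm high, walls and floor 4 mm, with a flat grip tab 22 mm long at either y end; for the culture dish. Origin: centre of its underside; z up.
- autoclave_tray: Fixed stainless steel tray with perforated floor, 170 x 200 mm outside (x, y), 22 mm high, walls and floor 3 mm; for forceps and nest plate. Origin: centre of its underside; z up.
- waste_bin: Fixed open yellow waste tub, 160 x 180 mm over its walls (x, y), 172 x 192 mm over the flange, 50 mm high, walls and floor 3 mm; for the wash dish and the tube, which may be let fall in and lie any way. Origin: centre of its underside; z up.
- timer: White bench timer with a grey window and three coloured buttons, 55 x 70 mm (x, y), 20 mm high, loose, to be left where it is. Origin: centre of its underside.

How it is judged:
By the outcome, as a careful person would: the job done as asked, in the order asked, and still so for the second after the job is handed in, with the robot touching nothing.
It also fails if it takes over 138 s, if anything falls off the work surface, if the arm or the gripper's body presses on something with over 40 N, if the wrist force passes 120 N, or if a joint passes its speed limit or range.

## Working session

There is one attempt and no reset: what is moved stays moved. The work goes in short steps, Python scripts to look and compute and a tool call to move; the robot and the scene stay as the last step left them, time stands still between calls to the robot, and variables do not carry over. Pictures are saved under pics/ and viewed, and the job is handed in when it is done.

Besides the shell and the picture viewer there is one more tool, called after "Request:" in YAML: its name, and indented under it one key for each argument. move_arm: Moves the arm, as the interface text tells. Its arguments: {"type":"object","properties":{"motion":{"type":"array","items":{"type":"array"}},"squeeze":{"type":"number"}},"required":["motion"]}

```bash
ls -a; mkdir -p pics; cat > h.py <<'E'
from rig import readout, imaging, job, env
import numpy as np, cv2
def snap(n,fn=None):
    d=imaging.get_image(n)
    if fn: cv2.imwrite('pics/'+fn+'.png',d['img'])
    return d
E
python3 - <<'E'
from h import *
print(env.tcp_to_grasp, [a for a in dir(env) if a[0]!='_'])
for n in ['scene','side','wrist']:
    d=snap(n,n+'0'); print(n,{k:(v if k!='img' else v.shape) for k,v in d.items()})
print(readout.observe())
E
```

```text
.
..
pics
0.0187 ['MotionError', 'tcp_to_grasp']
scene {'img': (384, 512, 3), 'fov_y': 52.92699776690348, 'cx': 259.3855259918325, 'cy': 193.72970195770003, 'eye': array([0.90162837, 0.64218864, 0.88998791]), 'orientation': array([[-0.86962954, -0.3714826 ,  0.32518477],
       [ 0.49369576, -0.65033836,  0.57734263],
       [-0.00299261,  0.66261655,  0.74895284]])}
side {'img': (384, 512, 3), 'fov_y': 46.376600599396326, 'cx': 252.36990146982146, 'cy': 192.32345427470682, 'eye': array([-0.0046301 , -0.55902534,  0.72785348]), 'orientation': array([[ 0.73123917,  0.45617833, -0.50713964],
       [-0.68212053,  0.48801448, -0.54456721],
       [-0.00092827,  0.74413924,  0.6680239 ]])}
wrist {'img': (384, 512, 3), 'fov_y': 62.29304181831385, 'cx': 251.95521129065347, 'cy': 190.62265851580005, 'eye': array([0.07383883, 0.54919965, 0.37382665]), 'orientation': array([[ 0.26389138, -0.92226572, -0.28246643],
       [ 0.96455131,  0.25188163,  0.07871727],
       [-0.00145013, -0.29322618,  0.956042  ]])}
{'time_s': 0.15, 'q': array([ 6.23208135e+01,  2.18339906e+01,  7.43699306e+01, -2.04075578e-03,
        8.38557816e+01, -1.23358743e+01]), 'qvel': array([ 0.00762709, -0.08637712, -0.09649168,  0.16480427,  0.01189853,
        0.0625234 ]), 'joint_efforts': array([ 2.70922581e-03, -4.48625171e+01, -2.31344569e+01, -1.37135794e-04,
        3.80850237e-03,  3.17083243e-05]), 'position': array([0.14545014, 0.53021584, 0.23086463]), 'tool_rot': array([[-9.64358642e-01,  2.64598197e-01, -4.52674625e-04],
       [ 2.64598517e-01,  9.64358202e-01, -9.39215932e-04],
       [ 1.88025646e-04, -1.02551803e-03, -9.99999456e-01]]), 'ft_force': array([-0.2596298 , -0.00332067, -0.65467845]), 'wrist_torque': array([0.00702441, 0.00744726, 0.01548785]), 'grip_width': 0.08524230956167432}
```

View pics/scene0.png

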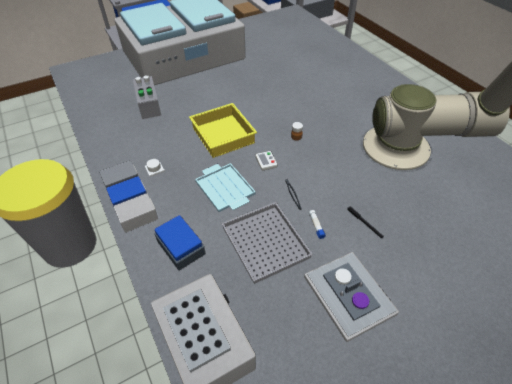

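View pics/side0.png

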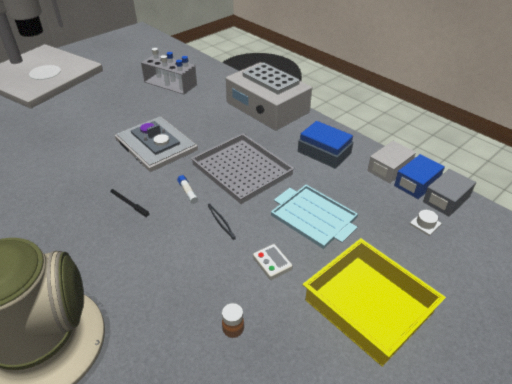

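View pics/wrist0.png

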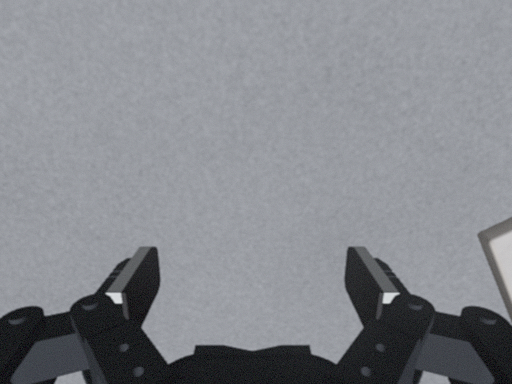

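Scene view: stage ~(350,293) with violet lid (361,300) and white lid (343,275). Tube is at ~(317,223), forceps (293,194), autoclave tray (266,241), blue tray (226,187), tub (222,130), timer (266,160). The side view shows the same things. I'll measure next.

```bash
cat >> h.py <<'E'
def K(d):
    f=d['img'].shape[0]/2/np.tan(np.radians(d['fov_y']/2)); return f,d['cx'],d['cy']
def ray(d,uv):
    f,cx,cy=K(d); uv=np.atleast_2d(uv).astype(float)
    v=np.c_[(uv[:,0]-cx)/f,-(uv[:,1]-cy)/f,-np.ones(len(uv))]
    v=v@np.array(d['orientation']).T
    return v/np.linalg.norm(v,axis=1,keepdims=True)
def plane(d,uv,z):
    r=ray(d,uv); e=np.array(d['eye']); return e+r*((z-e[2])/r[:,2])[:,None]
def proj(d,P):
    f,cx,cy=K(d); p=(np.atleast_2d(P)-d['eye'])@np.array(d['orientation'])
    return np.c_[cx+f*p[:,0]/-p[:,2],cy+f*p[:,1]/p[:,2]]
def tri(d1,u1,d2,u2):
    r1=ray(d1,u1)[0];r2=ray(d2,u2)[0];e1=np.array(d1['eye']);e2=np.array(d2['eye'])
    A=np.c_[r1,-r2];t=np.linalg.lstsq(A,e2-e1,rcond=None)[0]
    p,q=e1+t[0]*r1,e2+t[1]*r2
    return (p+q)/2,np.linalg.norm(p-q)
def blobs(d,lo,hi,roi=None,amin=15):
    hsv=cv2.cvtColor(d['img'],cv2.COLOR_BGR2HSV); m=cv2.inRange(hsv,np.array(lo),np.array(hi))
    if roi:
        k=np.zeros_like(m);x0,y0,x1,y1=roi;k[y0:y1,x0:x1]=1;m*=k
    n,l,s,c=cv2.connectedComponentsWithStats(m)
    o=[(int(s[i,4]),c[i].round(2),s[i,:4],l==i) for i in range(1,n) if s[i,4]>=amin]
    return sorted(o,key=lambda t:-t[0])
E
python3 - <<'E'
from h import *
S=snap('scene');D=snap('side')
import pickle;pickle.dump((S,D),open('v0.pkl','wb'))
def crop(d,x0,y0,x1,y1,k,fn): cv2.imwrite('pics/'+fn+'.png',cv2.resize(d['img'][y0:y1,x0:x1],None,fx=k,fy=k,interpolation=cv2.INTER_CUBIC))
crop(S,295,170,405,340,3.5,'cs1');crop(S,180,95,330,285,3,'cs2')
crop(D,100,105,300,245,4,'cd1');crop(D,240,180,450,355,3.4,'cd2')
for n,d in(('S',S),('D',D)):
  for c,lo,hi in(('violet',(130,90,40),(160,255,255)),('blue',(105,150,60),(128,255,255)),('yellow',(25,180,80),(35,255,255)),('cyan',(85,40,100),(100,255,255))):
    for b in blobs(d,lo,hi)[:7]: print(n,c,b[0],b[1],b[2])
E
```

```text
S violet 227 [360.22 299.88] [352 292  18  17]
S blue 1162 [177.94 237.32] [155 216  46  44]
S blue 625 [125.36 189.88] [107 177  38  27]
S blue 145 [146.44   4.12] [122   0  48  11]
S blue 49 [320.53 233.57] [317 230   8   8]
S blue 39 [271.13   0.85] [264   0  17   4]
S cyan 1810 [224.76 186.61] [195 163  61  49]
S cyan 1493 [151.65  21.79] [120   3  66  40]
S cyan 1175 [201.95  11.57] [170   0  65  30]
D violet 80 [145.52 126.71] [140 123  14  10]
D blue 849 [325.95 135.78] [301 121  51  31]
D blue 765 [421.02 169.67] [398 155  46  33]
D blue 47 [181.47  59.89] [176  56  11   9]
D blue 30 [180.77 177.97] [178 175   8   8]
D blue 23 [169.13  54.17] [167  52   5   6]
D yellow 8854 [373.53 301.01] [303 239 142 126]
D cyan 3268 [314.35 215.04] [271 185  87  63]
```

```bash
ls pics
```

```text
cd1.png
cd2.png
cs1.png
cs2.png
scene0.png
side0.png
wrist0.png
```

View pics/cs1.png

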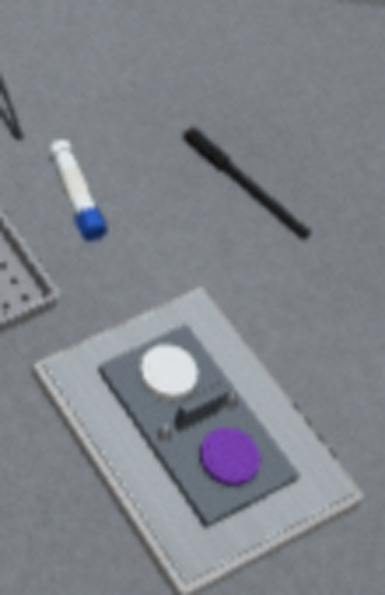

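View pics/cs2.png

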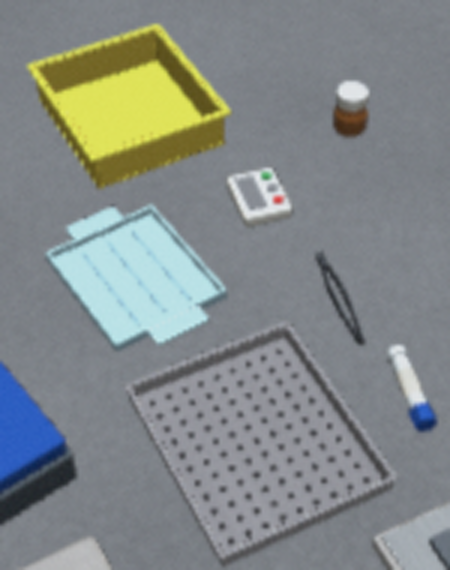

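View pics/cd1.png

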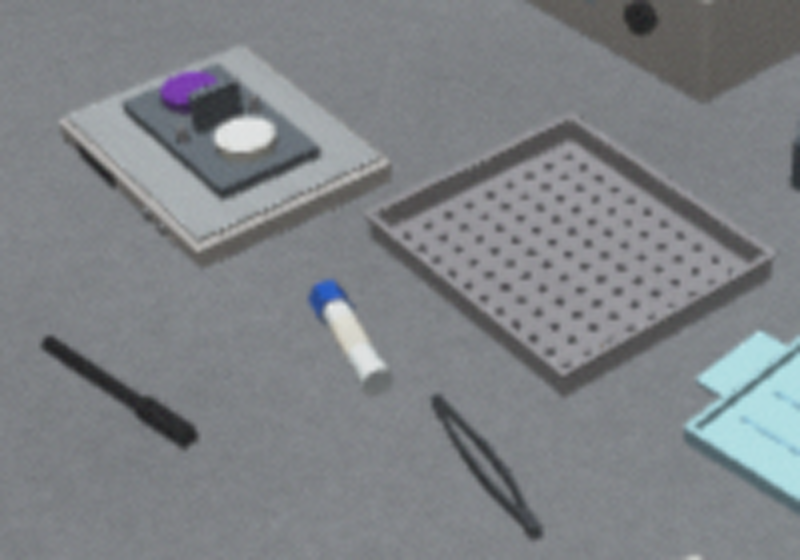

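View pics/cd2.png

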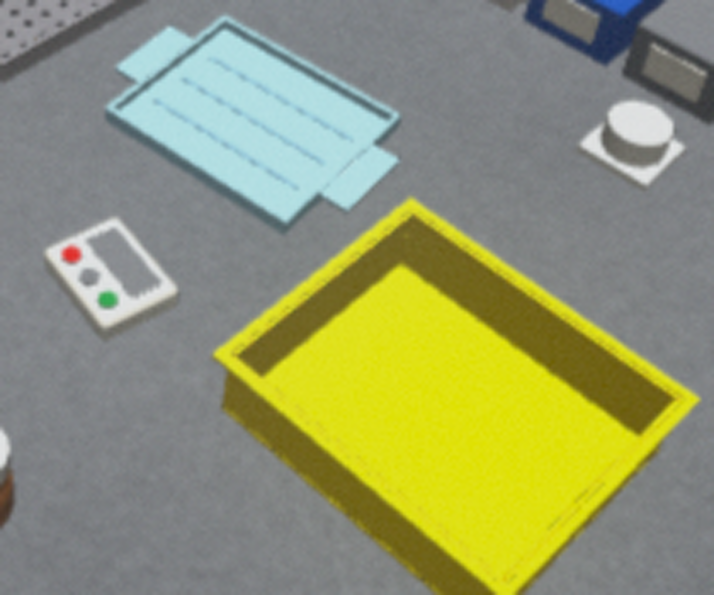

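```bash
python3 - <<'E'
from h import *
import pickle;S,D=pickle.load(open('v0.pkl','rb'))
np.set_printoptions(precision=4,suppress=True)
def cs1(p):return np.array(p)/3.5+[295,170]
def cs2(p):return np.array(p)/3+[180,95]
def cd1(p):return np.array(p)/4+[100,105]
def cd2(p):return np.array(p)/3.4+[240,180]
def rep(n,a,b,z):
    print(n)
    for p,q in zip(a,b):
        t,e=tri(S,p,D,q);print('  tri',t,'gap %.4f'%e,'S',plane(S,p,z)[0,:2],'D',plane(D,q,z)[0,:2])
V=blobs(S,(130,90,40),(160,255,255))[0][1];V2=blobs(D,(130,90,40),(160,255,255))[0][1]
rep('violet',[V],[V2],.042)
rep('white',[cs1((170,371))],[cd1((245,136))],.042)
rep('stage',[cs1(p) for p in((203,290),(37,366),(185,590),(362,495))],[cd1(p) for p in((200,243),(390,165),(243,48),(62,123))],.022)
rep('plate',[cs1(p) for p in((186,326),(99,371),(207,524),(298,477))],[cd1(p) for p in((225,192),(318,153),(220,65),(125,105))],.031)
rep('tube cap,foot',[cs1((92,228)),cs1((60,147))],[cd1((322,290)),cd1((374,373))],.01)
rep('forceps tip,tail',[cs2((322,257)),cs2((361,340))],[cd1((536,530)),cd1((438,400))],.005)
rep('autocl',[cs2(p) for p in((290,326),(131,389),(224,557),(392,478))],[cd1(p) for p in((565,388),(770,257),(573,120),(370,220))],.022)
rep('incub',[cs2(p) for p in((150,207),(48,255),(121,345),(225,293))],[cd2(p) for p in((285,222),(398,118),(226,18),(108,110))],.012)
rep('bin',[cs2(p) for p in((160,26),(30,67),(97,158),(228,112))],[cd2(p) for p in((500,590),(698,399),(410,200),(216,353))],.05)
E
```

```text
violet
  tri [0.4888 0.3977 0.0397] gap 0.0045 S [0.492  0.3972] D [0.4858 0.3965]
white
  tri [0.4861 0.325  0.0379] gap 0.0028 S [0.4869 0.3273] D [0.484  0.3186]
stage
  tri [0.4123 0.2741 0.017 ] gap 0.0047 S [0.4129 0.2773] D [0.4109 0.2663]
  tri [0.556  0.2634 0.012 ] gap 0.0044 S [0.5582 0.269 ] D [0.5498 0.2504]
  tri [0.5652 0.4487 0.0146] gap 0.0028 S [0.5668 0.451 ] D [0.5602 0.4371]
  tri [0.4195 0.4565 0.0135] gap 0.0031 S [0.4228 0.459 ] D [0.4154 0.4428]
plate
  tri [0.4481 0.2966 0.0267] gap 0.0045 S [0.4484 0.2994] D [0.4468 0.2895]
  tri [0.5222 0.2943 0.0223] gap 0.0011 S [0.5255 0.2981] D [0.5161 0.2834]
  tri [0.5303 0.4237 0.0272] gap 0.0033 S [0.5304 0.4256] D [0.5285 0.417 ]
  tri [0.4551 0.428  0.026 ] gap 0.0030 S [0.4563 0.43  ] D [0.4527 0.4196]
tube cap,foot
  tri [0.4464 0.185  0.0128] gap 0.0024 S [0.446  0.1829] D [0.4473 0.1888]
  tri [0.4226 0.1037 0.0126] gap 0.0007 S [0.4209 0.1023] D [0.4244 0.1058]
forceps tip,tail
  tri [ 0.4142 -0.0471  0.003 ] gap 0.0045 S [ 0.4136 -0.0441] D [ 0.4149 -0.0499]
  tri [0.4406 0.0686 0.0033] gap 0.0025 S [0.4405
[... 311 characters left out ...]
 0.2257] D [0.5037 0.2119]
incub
  tri [ 0.538  -0.1989  0.0078] gap 0.0001 S [ 0.5397 -0.1948] D [ 0.5348 -0.201 ]
  tri [ 0.6641 -0.1896  0.0066] gap 0.0023 S [ 0.6648 -0.1834] D [ 0.6602 -0.1928]
  tri [ 0.6526 -0.0421  0.0079] gap 0.0073 S [ 0.6512 -0.036 ] D [ 0.6524 -0.0466]
  tri [ 0.5281 -0.0507  0.0058] gap 0.0022 S [ 0.5299 -0.045 ] D [ 0.5245 -0.0556]
bin
  tri [ 0.4023 -0.4392  0.0488] gap 0.0030 S [ 0.4022 -0.4361] D [ 0.403  -0.4402]
  tri [ 0.5714 -0.4474  0.0461] gap 0.0044 S [ 0.5718 -0.4398] D [ 0.5704 -0.4491]
  tri [ 0.5722 -0.2583  0.0493] gap 0.0048 S [ 0.5711 -0.2552] D [ 0.574  -0.2596]
  tri [ 0.4083 -0.2546  0.0476] gap 0.0005 S [ 0.4099 -0.2523] D [ 0.4066 -0.2556]
```

Request:
move_arm:
  motion:
    - [[0,0,0],[0,0,0.0595],1]
    - [[0,0,0],[0,0,0.0595],1]
    - [[0,0,0],[0,0,0.0595],1]
    - [[0,0,0],[0,0,0.0595],1]
    - [[0,0,0],[0,0,0.0595],1]
    - [[0,0,0],[0,0,0.0595],1]
    - [[0,0,0],[0,0,0.0595],1]
    - [[0,0,0],[0,0,0.0595],1]
    - [[0,0,0],[0,0,0.0595],1]
    - [[0,0,0],[0,0,0.0595],1]
    - [[0,0,0],[0,0,0.0595],1]
    - [[0,0,0],[0,0,0],1]
  squeeze: 30

```text
time_s: 1.25
position: [0.1451, 0.5295, 0.2294]
tool_rot: [[0.081, 0.997, -0.002], [0.997, -0.081, -0.004], [-0.004, -0.002, -1.0]]
ft_force: [0.1, 0.7, -0.1]
grip_width: 0.0852
```

Request:
move_arm:
  motion:
    - [[-0.4,1,0],[0,0,0],1]
    - [[-0.4,1,0],[0,0,0],1]
    - [[-0.4,1,0],[0,0,0],1]
    - [[-0.4,1,0],[0,0,0],1]
    - [[-0.4,1,0],[0,0,0],1]
    - [[-0.4,1,0],[0,0,0],1]
    - [[-0.4,1,0],[0,0,0],1]
    - [[-0.4,1,0],[0,0,0],1]
    - [[-0.4,1,0],[0,0,0],1]
    - [[-0.4,1,0],[0,0,0],1]
    - [[-0.4,1,0],[0,0,0],1]
    - [[-0.4,1,0],[0,0,0],1]

```text
time_s: 2.25
position: [0.3855, 0.4159, 0.2284]
tool_rot: [[0.024, 1.0, -0.004], [1.0, -0.024, -0.005], [-0.005, -0.004, -1.0]]
ft_force: [0.1, 1.1, 0.7]
grip_width: 0.0854
```

Request:
move_arm:
  motion:
    - [[-0.4,1,0],[0,0,0],1]
    - [[-0.4,1,0],[0,0,0],1]
    - [[-0.4,1,0.1],[0,0,0],1]
    - [[-0.4,1,0.2],[0,0,0],1]
    - [[-0.4,1,0.2],[0,0,0],1]
    - [[-0.3,0.5,0.2],[0,0,0],1]
    - [[0,0,0],[0,0,0],1]

```text
time_s: 2.83
position: [0.5031, 0.3631, 0.2124]
tool_rot: [[-0.0, 1.0, -0.005], [1.0, 0.0, -0.005], [-0.005, -0.005, -1.0]]
ft_force: [-0.2, 0.5, -0.6]
grip_width: 0.0854
```

```bash
python3 - <<'E'
from h import *
import pickle
d=snap('wrist','w1');pickle.dump(d,open('w1.pkl','wb'));o=readout.observe();print(o['position'],o['tool_rot'],d['eye'])
E
```

```text
[0.50231419 0.36373619 0.21280534] [[-4.11587604e-04  9.99988512e-01 -4.77555604e-03]
 [ 9.99986901e-01  3.87214017e-04 -5.10362424e-03]
 [-5.10171645e-03 -4.77759408e-03 -9.99975573e-01]] [0.50464677 0.43805774 0.35499577]
```

View pics/w1.png

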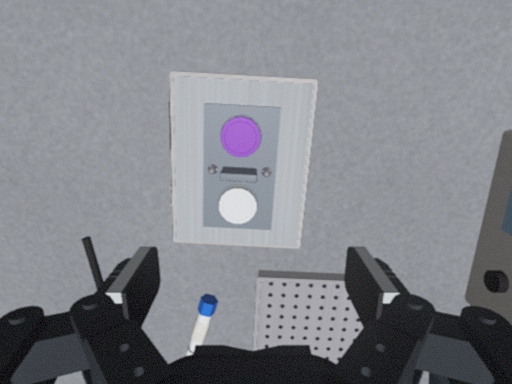

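Wrist view: violet lid (241,136), white lid (238,206), fin (239,174) with pins at (212,169) and (266,172). Plate corners are about (204,104), (280,106), (272,230) and (203,229).

```bash
python3 - <<'E'
from h import *
import pickle
np.set_printoptions(precision=4,suppress=True)
W=pickle.load(open('w1.pkl','rb'));S,D=pickle.load(open('v0.pkl','rb'))
vw=blobs(W,(130,90,40),(160,255,255))[0];vs=blobs(S,(130,90,40),(160,255,255))[0]
print(vw[:3]); 
ww=[b for b in blobs(W,(0,0,215),(180,40,255),(200,180,280,240))][0];print(ww[:3])
for b,n in((vw,'violet'),(ww,'white')): print(n,plane(W,b[1],.042))
print('tri W,S',tri(W,vw[1],S,vs[1]))
wsb=blobs(S,(0,0,170),(180,40,255),(325,260,365,292))
print([ (b[0],b[1]) for b in wsb]); print('white tri',tri(W,ww[1],S,wsb[0][1]))
print('plate',plane(W,[(204,104),(280,106),(272,230),(203,229)],.031))
print('stage',plane(W,[(171,73),(316,80),(300,248),(174,241)],.022))
print('pins',plane(W,[(212,169),(266,172)],.042))
print('axis', W['orientation'])
E
```

```text
(1272, array([240.26, 136.52]), array([221, 117,  40,  40], dtype=int32))
(981, array([237.24, 205.64]), array([220, 189,  36,  34], dtype=int32))
violet [[0.4914 0.3953 0.042 ]]
white [[0.4875 0.3232 0.042 ]]
tri W,S (array([0.491 , 0.3958, 0.0397]), np.float64(0.0015599688419020426))
[(328, array([347.7 , 266.65])), (183, array([342.9 , 275.16])), (42, array([327.1 , 287.88]))]
white tri (array([0.4906, 0.3381, 0.0969]), np.float64(0.009928170868122421))
plate [[0.4555 0.4257 0.031 ]
 [0.5304 0.4238 0.031 ]
 [0.5252 0.2905 0.031 ]
 [0.4485 0.2914 0.031 ]]
stage [[0.4229 0.4548 0.022 ]
 [0.5661 0.4484 0.022 ]
 [0.5588 0.2637 0.022 ]
 [0.4126 0.2721 0.022 ]]
pins [[0.4625 0.3626 0.042 ]
 [0.5171 0.3596 0.042 ]]
axis [[ 1.     -0.0027  0.0053]
 [ 0.001   0.9541  0.2996]
 [-0.0058 -0.2996  0.954 ]]
```

```bash
cat >> h.py <<'E'
from scipy.spatial.transform import Rotation as R
def yawrot(deg):  # tool y at world yaw deg, tool z down
    a=np.radians(deg); y=np.array([np.cos(a),np.sin(a),0]); z=np.array([0,0,-1.]); return np.c_[np.cross(y,z),y,z]
def go(p,yaw):
    o=readout.observe(); A=o['tool_rot']; s=A.T@(np.array(p)-o['position'])/.02
    Rt=yawrot(yaw)
    rv=R.from_matrix(A.T@Rt).as_rotvec(degrees=True)/120
    n=max(abs(s).max(),np.linalg.norm(rv)/.0596)
    print('t %.2f'%o['time_s'],'at',o['position'].round(4),'yaw %.2f'%np.degrees(np.arctan2(A[1,1],A[0,1])),'grip %.4f'%o['grip_width'],'F',o['ft_force'].round(1))
    print('total shift',s.round(2),'turn',rv.round(4),'min rows %.1f'%n)
E
python3 -c "
from h import *
go([.4912,.3955,.1],-3.1)"
```

```text
t 2.88 at [0.5023 0.3637 0.2128] yaw 0.02 grip 0.0853 F [ 0.3 -0.1 -0.8]
total shift [ 1.62 -0.53  5.63] turn [-0.0022  0.0025  0.026 ] min rows 5.6
```

Request:
move_arm:
  motion:
    - [[0.23,-0.08,0.8],[0,0,0.004],0.3]
    - [[0.23,-0.08,0.8],[-0.001,0.001,0.004],0.3]
    - [[0.23,-0.08,0.8],[-0.001,0.001,0.004],0.3]
    - [[0.23,-0.08,0.8],[0,0.001,0.004],0.3]
    - [[0.23,-0.08,0.8],[0,0,0.004],0.3]
    - [[0.23,-0.08,0.8],[0,0,0.004],0.3]
    - [[0.23,-0.08,0.8],[0,0,0.002],0.3]
    - [[0,0,0],[0,0,0],0.3]

```text
time_s: 3.55
position: [0.4826, 0.4031, 0.101]
tool_rot: [[0.039, 0.999, 0.003], [0.999, -0.039, 0.005], [0.005, 0.002, -1.0]]
ft_force: [-0.1, 0.0, -0.4]
grip_width: 0.0556
```

```bash
python3 - <<'E'
from h import *
import pickle
np.set_printoptions(precision=4,suppress=True)
d=snap('wrist','w2');pickle.dump(d,open('w2.pkl','wb'))
vw=blobs(d,(130,90,40),(160,255,255))[0];print(vw[:3],plane(d,vw[1],.042))
W=pickle.load(open('w1.pkl','rb'));v1=blobs(W,(130,90,40),(160,255,255))[0]
print(tri(W,v1[1],d,vw[1]))
go([.4912,.3955,.05],-3.1); print('axes',readout.observe()['tool_rot'])
E
```

```text
(2511, array([264.08, 217.17]), array([236, 189,  57,  57], dtype=int32)) [[0.4915 0.3961 0.042 ]]
(array([0.4914, 0.395 , 0.0395]), np.float64(0.00024360685720829344))
t 3.60 at [0.4833 0.4031 0.1028] yaw -2.21 grip 0.0557 F [ 0.6 -0.6  0.5]
total shift [-0.38  0.4   2.64] turn [ 0.0021 -0.0031  0.0074] min rows 2.6
axes [[ 0.0385  0.9992  0.0048]
 [ 0.9992 -0.0386  0.0063]
 [ 0.0065  0.0045 -1.    ]]
```

View pics/w2.png

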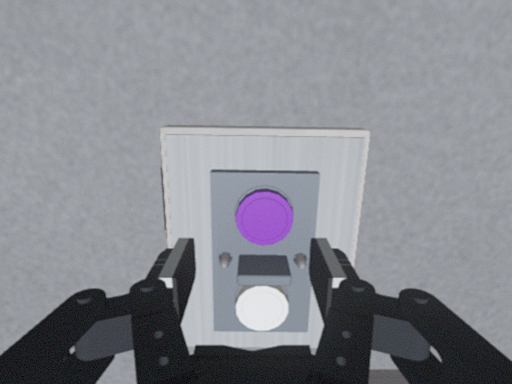

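Request:
move_arm:
  motion:
    - [[-0.1,0.1,0.5],[0.0005,-0.001,0.002],0.3]
    - [[-0.1,0.1,0.5],[0.0005,-0.001,0.002],0.3]
    - [[-0.1,0.1,0.5],[0.0005,-0.001,0.002],0.3]
    - [[-0.1,0.1,0.5],[0,0,0.001],0.3]
    - [[0,0,0],[0,0,0],0.3]
    - [[0,0,0],[0,0,0],0.3]

```text
time_s: 4.1
position: [0.4924, 0.3947, 0.063]
tool_rot: [[0.052, 0.999, 0.006], [0.999, -0.052, 0.002], [0.003, 0.006, -1.0]]
ft_force: [0.0, 0.3, 1.0]
grip_width: 0.0555
```

```bash
python3 - <<'E'
from h import *
go([.4914,.3955,.032],-3.1); print('axes',readout.observe()['tool_rot'])
d=snap('wrist','w3')
go([.4914,.3955,.032],-3.1)
E
```

```text
t 4.10 at [0.4924 0.3947 0.063 ] yaw -2.98 grip 0.0555 F [0.  0.3 1. ]
total shift [ 0.03 -0.06  1.55] turn [ 0.0029 -0.0013  0.001 ] min rows 1.6
axes [[ 0.05201896  0.99862731  0.0061254 ]
 [ 0.99864261 -0.05203402  0.00232434]
 [ 0.00263988  0.00599617 -0.99997854]]
t 4.15 at [0.4923 0.3946 0.0629] yaw -2.99 grip 0.0556 F [ 0.5  0.3 -0.3]
total shift [ 0.04 -0.06  1.55] turn [ 0.0027 -0.0011  0.001 ] min rows 1.5
```

View pics/w3.png

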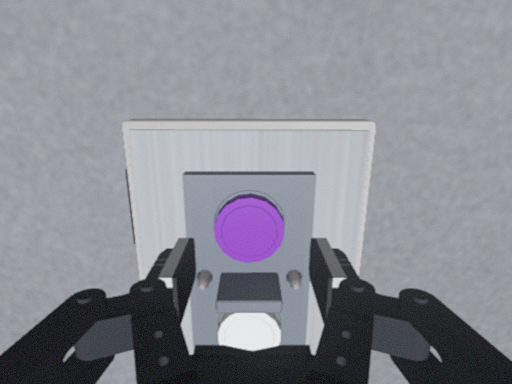

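Dish centred at (250,230) between the fingertips (193/312). Descending.

Request:
move_arm:
  motion:
    - [[0.02,-0.03,0.4],[0.0015,-0.0005,0],0.3]
    - [[0.02,-0.03,0.4],[0.001,-0.0005,0],0.3]
    - [[0,0,0.4],[0,0,0],0.3]
    - [[0,0,0.3],[0,0,0],0.3]
    - [[0,0,0],[0,0,0],0.3]

```text
time_s: 4.57
position: [0.4915, 0.3958, 0.0307]
tool_rot: [[0.052, 0.999, 0.001], [0.999, -0.052, 0.001], [0.001, 0.001, -1.0]]
ft_force: [-0.1, 0.2, -0.2]
grip_width: 0.0553
```

```bash
python3 - <<'E'
from h import *
d=snap('wrist','w4')
go([.4914,.3955,.032],-3.1)
E
```

```text
t 4.62 at [0.4916 0.3959 0.0312] yaw -2.98 grip 0.0555 F [ 0.1 -0.1 -1.9]
total shift [-0.02 -0.01 -0.04] turn [ 0.0008 -0.0006  0.001 ] min rows 0.0
```

View pics/w4.png

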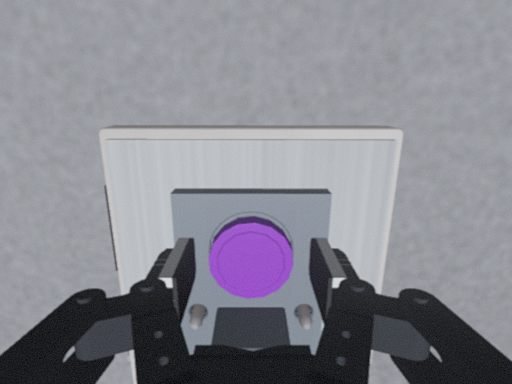

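Request:
move_arm:
  motion:
    - [[0,0,0],[0,0,0],0.1]
    - [[0,0,0],[0,0,0],-0.1]
    - [[0,0,0],[0,0,0],-0.3]
    - [[0,0,0],[0,0,0],-0.3]
    - [[0,0,0],[0,0,0],-0.3]
    - [[0,0,0],[0,0,0],-0.3]
  squeeze: 30

```text
time_s: 5.12
position: [0.4921, 0.3963, 0.0324]
tool_rot: [[0.052, 0.999, 0.004], [0.999, -0.052, 0.002], [0.002, 0.004, -1.0]]
ft_force: [0.3, 0.5, -0.6]
grip_width: 0.0374
```

```bash
python3 - <<'E'
from h import *
d=snap('wrist','w5')
go([.4914,.3955,.032],-3.1)
E
```

```text
t 5.17 at [0.4921 0.3964 0.0324] yaw -2.97 grip 0.0375 F [ 0.7 -0.2  0.1]
total shift [-0.04 -0.03  0.02] turn [ 0.0017 -0.0012  0.0011] min rows 0.0
```

View pics/w5.png

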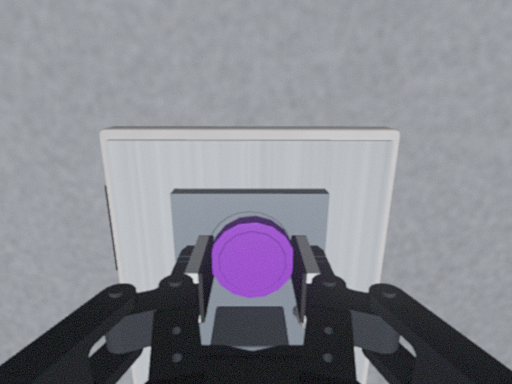

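Request:
move_arm:
  motion:
    - [[0,0,0],[0,0,0],-0.4]
    - [[0,0,-0.15],[0,0,0],-0.4]
    - [[0,0,-0.25],[0,0,0],-0.4]
    - [[0,0,-0.4],[0,0,0],-0.4]
    - [[0,0,0],[0,0,0],-0.4]

```text
time_s: 5.58
position: [0.4921, 0.3963, 0.05]
tool_rot: [[0.052, 0.999, 0.004], [0.999, -0.052, 0.002], [0.002, 0.004, -1.0]]
ft_force: [-0.8, 0.3, -0.1]
grip_width: 0.0376
```

```bash
python3 - <<'E'
from h import *
d=snap('wrist','w6')
s=snap('scene'); c=s['img'][200:340,290:420]
cv2.imwrite('pics/s6.png',cv2.resize(c,None,fx=4,fy=4,interpolation=cv2.INTER_CUBIC))
go([.4914,.3955,.15],-3.1)
E
```

```text
t 5.68 at [0.4916 0.396  0.0487] yaw -2.97 grip 0.0377 F [0.7 0.1 0. ]
total shift [-0.02  0.   -5.07] turn [ 0.001  -0.0007  0.0011] min rows 5.1
```

View pics/w6.png

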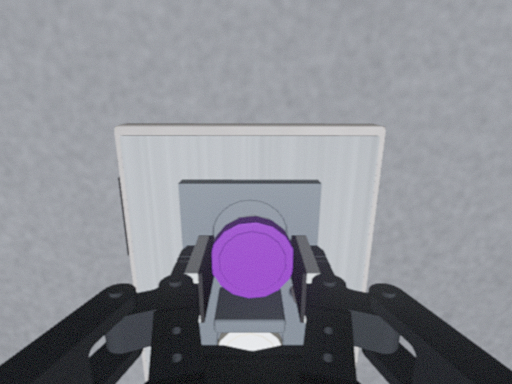

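View pics/s6.png

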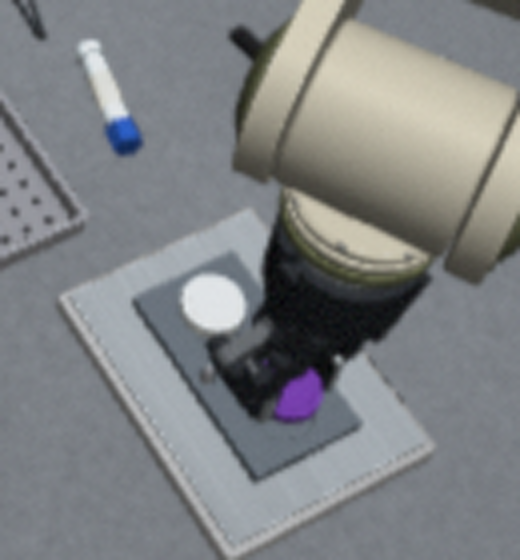

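The dish is held level and the seat is empty. Carry it to the incubator tray.

Request:
move_arm:
  motion:
    - [[0,0,-0.5],[0,0,0],-0.4]
    - [[0,0,-0.8],[0,0,0],-0.4]
    - [[0,0,-0.8],[0,0,0],-0.4]
    - [[-0.3,0.1,-0.7],[0,0,0],-0.4]
    - [[-0.6,0.1,-0.3],[0,0,0],-0.4]
    - [[-0.8,0.1,0],[0,0,0],-0.4]
    - [[-0.8,0.1,0],[0,0,0],-0.4]
    - [[-0.8,0.1,0],[0,0,0],-0.4]
    - [[-0.8,0.1,0],[0,0,0],-0.4]
    - [[-0.8,0.1,0],[0,0,0],-0.4]
    - [[-0.8,0.1,0],[0,0,0],-0.4]
    - [[-0.8,0.1,0],[0,0,0],-0.4]

```text
time_s: 6.68
position: [0.5013, 0.2577, 0.1163]
tool_rot: [[0.049, 0.999, 0.001], [0.999, -0.049, 0.001], [0.001, 0.001, -1.0]]
ft_force: [0.5, 0.4, -0.1]
grip_width: 0.0376
```

```bash
python3 - <<'E'
from h import *
go([.596,-.119,.12],-3.1)
E
```

```text
t 6.68 at [0.5013 0.2577 0.1163] yaw -2.78 grip 0.0376 F [ 0.5  0.4 -0.1]
total shift [-18.58   5.64  -0.19] turn [ 0.0006 -0.0003  0.0026] min rows 18.6
```

Request:
move_arm:
  motion:
    - [[-0.85,0.26,0],[0,0,0],-0.4]
    - [[-0.85,0.26,0],[0,0,0],-0.4]
    - [[-0.85,0.26,0],[0,0,0],-0.4]
    - [[-0.85,0.26,0],[0,0,0],-0.4]
    - [[-0.85,0.26,0],[0,0,0],-0.4]
    - [[-0.85,0.26,0],[0,0,0],-0.4]
    - [[-0.85,0.26,0],[0,0,0],-0.4]
    - [[-0.85,0.26,0],[0,0,0],-0.4]
    - [[-0.85,0.26,0],[0,0,0],-0.4]
    - [[-0.85,0.26,0],[0,0,0],-0.4]
    - [[-0.85,0.26,0],[0,0,0],-0.4]
    - [[-0.85,0.26,0],[0,0,0],-0.4]

```text
time_s: 7.68
position: [0.55, 0.0331, 0.1177]
tool_rot: [[0.052, 0.999, -0.003], [0.999, -0.052, -0.001], [-0.001, -0.002, -1.0]]
ft_force: [1.2, 0.0, -0.0]
grip_width: 0.0373
```

```bash
python3 - <<'E'
from h import *
go([.596,-.119,.12],-3.1)
E
```

```text
t 7.68 at [0.55   0.0331 0.1177] yaw -2.97 grip 0.0373 F [ 1.2  0.  -0. ]
total shift [-7.48  2.69 -0.12] turn [-0.0012  0.0004  0.0011] min rows 7.5
```

Request:
move_arm:
  motion:
    - [[-0.85,0.3,0],[0,0,0],-0.4]
    - [[-0.85,0.3,0],[0,0,0],-0.4]
    - [[-0.85,0.3,0],[0,0,0],-0.4]
    - [[-0.85,0.3,0],[0,0,0],-0.4]
    - [[-0.85,0.3,0],[0,0,0],-0.4]
    - [[-0.8,0.25,0],[0,0,0],-0.4]
    - [[-0.5,0.2,0],[0,0,0],-0.4]
    - [[-0.2,0.1,0],[0,0,0],-0.4]
    - [[0,0,0],[0,0,0],-0.4]

```text
time_s: 8.43
position: [0.5822, -0.0974, 0.1181]
tool_rot: [[0.058, 0.998, -0.005], [0.998, -0.058, -0.001], [-0.001, -0.005, -1.0]]
ft_force: [-0.2, -0.0, -0.6]
grip_width: 0.0373
```

```bash
python3 - <<'E'
from h import *
import pickle
d=snap('wrist','w7');pickle.dump(d,open('w7.pkl','wb'))
go([.596,-.119,.12],-3.1)
print(d['eye'],d['orientation'])
E
```

```text
t 8.48 at [ 0.5821 -0.0968  0.1181] yaw -3.33 grip 0.0378 F [ 0.2 -0.2  0.8]
total shift [-1.07  0.76 -0.1 ] turn [-0.0026  0.0006 -0.0019] min rows 1.1
[ 0.58819641 -0.02320829  0.26100783] [[ 0.99831147  0.05335124  0.02297486]
 [-0.05775843  0.95377028  0.29493425]
 [-0.00617763 -0.29576324  0.9552413 ]]
```

View pics/w7.png

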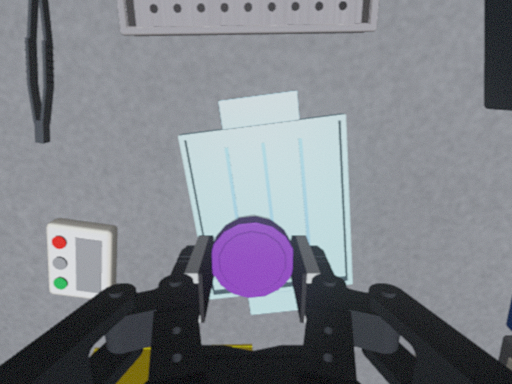

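Wrist view: dish held; tray corners at (180,136), (346,115), (351,283), (213,297).

```bash
python3 - <<'E'
from h import *
import pickle
np.set_printoptions(precision=4,suppress=True)
d=pickle.load(open('w7.pkl','rb'))
P=plane(d,[(180,136),(346,115),(351,283),(213,297)],.012);print(P,P.mean(0))
print('forceps ends',plane(d,[(40,0),(41,142)],.005))
S,D=pickle.load(open('v0.pkl','rb'))
print('tri corner far', tri(d,(346,115),S,np.array((121,345))/3+[180,95]))
E
```

```text
[[ 0.5287 -0.0524  0.012 ]
 [ 0.6573 -0.0438  0.012 ]
 [ 0.6662 -0.1919  0.012 ]
 [ 0.5407 -0.2     0.012 ]] [ 0.5982 -0.122   0.012 ]
forceps ends [[ 0.4392  0.0484  0.005 ]
 [ 0.4141 -0.0516  0.005 ]]
tri corner far (array([ 0.6539, -0.041 ,  0.0104]), np.float64(0.00930225956932634))
```

Request:
move_arm:
  motion:
    - [[-0.4,0.29,0.1],[-0.001,0,-0.001],-0.4]
    - [[-0.4,0.29,0.4],[-0.001,0,-0.001],-0.4]
    - [[-0.4,0.29,0.7],[-0.001,0,0],-0.4]
    - [[0,0,0.8],[0,0,0],-0.4]
    - [[0,0,0.8],[0,0,0],-0.4]
    - [[0,0,0.8],[0,0,0],-0.4]
    - [[0,0,0.5],[0,0,0],-0.4]
    - [[0,0,0],[0,0,0],-0.4]

```text
time_s: 9.15
position: [0.6003, -0.1232, 0.0266]
tool_rot: [[0.05, 0.999, 0.001], [0.999, -0.05, -0.0], [-0.0, 0.001, -1.0]]
ft_force: [0.2, 0.0, -0.7]
grip_width: 0.0373
```

```bash
python3 - <<'E'
from h import *
go([.598,-.121,.0095],-3.1)
print(readout.observe()['tool_rot'][:,2])
E
```

```text
t 9.15 at [ 0.6003 -0.1232  0.0266] yaw -2.85 grip 0.0373 F [ 0.2  0.  -0.7]
total shift [ 0.11 -0.12  0.86] turn [0.0003 0.0002 0.002 ] min rows 0.9
[ 5.65752557e-04 -4.62168199e-04 -9.99999733e-01]
```

Request:
move_arm:
  motion:
    - [[0,0,0.25],[0,0,0],-0.4]
    - [[0,0,0.25],[0,0,0],-0.4]
    - [[0,0,0.2],[0,0,0],-0.4]
    - [[0,0,0.08],[0,0,0],-0.4]
    - [[0,0,0],[0,0,0],-0.4]
    - [[0,0,0],[0,0,0],-0.4]

```text
time_s: 9.65
position: [0.6014, -0.1236, 0.01]
tool_rot: [[0.049, 0.999, 0.002], [0.999, -0.049, -0.001], [-0.001, 0.002, -1.0]]
ft_force: [-1.1, -0.0, -0.4]
grip_width: 0.0376
```

Request:
move_arm:
  motion:
    - [[0,0,0.05],[0,0,0],-0.4]
    - [[0,0,0],[0,0,0],-0.4]

```text
time_s: 9.82
position: [0.6018, -0.1237, 0.0098]
tool_rot: [[0.049, 0.999, 0.004], [0.999, -0.049, -0.002], [-0.002, 0.004, -1.0]]
ft_force: [0.6, 0.2, 0.4]
grip_width: 0.0374
```

Request:
move_arm:
  motion:
    - [[0,-0.02,0.08],[0.001,0,0],-0.4]
    - [[0,0,0.04],[0,0,0],-0.4]
    - [[0,0,0],[0,0,0],-0.4]

```text
time_s: 10.07
position: [0.6016, -0.1238, 0.0079]
tool_rot: [[0.049, 0.999, 0.003], [0.999, -0.049, -0.002], [-0.002, 0.003, -1.0]]
ft_force: [-0.7, 0.2, 0.3]
grip_width: 0.0375
```

```bash
python3 - <<'E'
from h import *
d=snap('wrist','w8')
go([.598,-.121,.0084],-3.1)
E
```

```text
t 10.12 at [ 0.6016 -0.1238  0.0079] yaw -2.81 grip 0.0374 F [-0.   0.1 -0.5]
total shift [ 0.13 -0.19 -0.02] turn [0.0013 0.001  0.0024] min rows 0.2
```

View pics/w8.png

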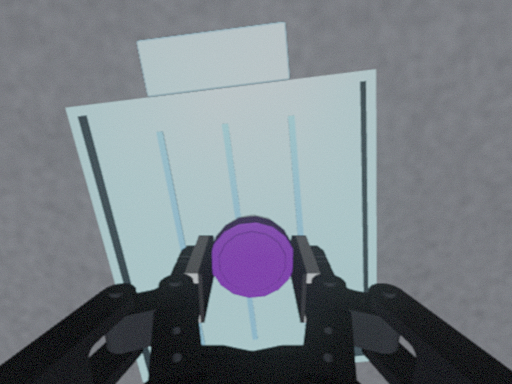

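Request:
move_arm:
  motion:
    - [[0,0,0.05],[0,0,0],-0.4]
    - [[0,0,0.03],[0,0,0],-0.4]
    - [[0,0,0],[0,0,0],-0.4]

```text
time_s: 10.37
position: [0.6018, -0.1239, 0.0077]
tool_rot: [[0.049, 0.999, 0.003], [0.999, -0.049, -0.003], [-0.002, 0.004, -1.0]]
ft_force: [-0.8, -0.2, -0.0]
grip_width: 0.0377
```

Request:
move_arm:
  motion:
    - [[0,0,0.05],[0,0,0],-0.4]
    - [[0,0,0],[0,0,0],-0.4]

```text
time_s: 10.53
position: [0.602, -0.124, 0.0076]
tool_rot: [[0.049, 0.999, 0.004], [0.999, -0.049, -0.003], [-0.003, 0.005, -1.0]]
ft_force: [-0.8, 0.0, 0.2]
grip_width: 0.0376
```

Request:
move_arm:
  motion:
    - [[0,-0.02,0.1],[0.001,0,0],-0.4]
    - [[0,0,0.06],[0,0,0],-0.4]

```text
time_s: 10.7
position: [0.6021, -0.1241, 0.0073]
tool_rot: [[0.048, 0.999, 0.004], [0.999, -0.048, -0.004], [-0.004, 0.004, -1.0]]
ft_force: [-6.0, 0.9, 12.7]
grip_width: 0.0376
```

Request:
move_arm:
  motion:
    - [[0,0,0.1],[0,0,0],-0.4]

```text
time_s: 10.78
position: [0.6022, -0.1241, 0.0073]
tool_rot: [[0.048, 0.999, 0.005], [0.999, -0.048, -0.005], [-0.004, 0.005, -1.0]]
ft_force: [-9.0, 2.5, 24.5]
grip_width: 0.0376
```

On the floor. Relax and release.

Request:
move_arm:
  motion:
    - [[0,0,-0.02],[0,0,0],-0.4]
    - [[0,0,0],[0,0,0],-0.15]
    - [[0,0,0],[0,0,0],0]
    - [[0,0,0],[0,0,0],0.2]
    - [[0,0,0],[0,0,0],0.3]
    - [[0,0,0],[0,0,0],0.3]

```text
time_s: 11.28
position: [0.6022, -0.1241, 0.0073]
tool_rot: [[0.048, 0.999, 0.005], [0.999, -0.048, -0.005], [-0.004, 0.005, -1.0]]
ft_force: [-0.7, -0.4, 0.0]
grip_width: 0.0554
```

Request:
move_arm:
  motion:
    - [[0,0,-0.2],[0,0,0],0.3]
    - [[0,0,-0.5],[0,0,0],0.3]
    - [[0,0,-0.8],[0,0,0],0.3]
    - [[0,0,-1],[0,0,0],0.3]
    - [[0,0,-1],[0,0,0],0.3]
    - [[0,0,-1],[0,0,0],0.3]

```text
time_s: 11.78
position: [0.5998, -0.123, 0.0987]
tool_rot: [[0.049, 0.999, -0.004], [0.999, -0.049, -0.001], [-0.001, -0.004, -1.0]]
ft_force: [-0.2, -0.9, -0.0]
grip_width: 0.0555
```

```bash
python3 - <<'E'
from h import *
d=snap('wrist','w9')
go([.4875,.3235,.12],-3.1)
v=blobs(d,(130,90,40),(160,255,255))[0];print(v[1],plane(d,v[1],.018))
E
```

```text
t 11.83 at [ 0.6016 -0.1237  0.1033] yaw -2.78 grip 0.0553 F [1.9 0.2 3.6]
total shift [22.05 -6.78 -0.94] turn [0.0016 0.0018 0.0027] min rows 22.1
[255.87 198.66] [[ 0.60299566 -0.12423866  0.018     ]]
```

View pics/w9.png

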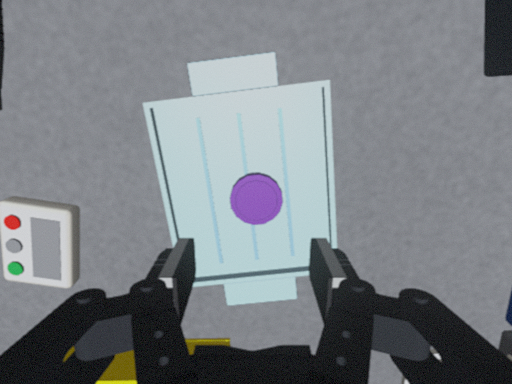

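Dish rests flat inside the tray. On to the wash dish.

Request:
move_arm:
  motion:
    - [[0.9,-0.28,-0.2],[0,0,0],0.3]
    - [[1,-0.31,-0.2],[0,0,0],0.3]
    - [[1,-0.31,-0.2],[0,0,0],0.3]
    - [[1,-0.31,-0.2],[0,0,0],0.3]
    - [[1,-0.31,0],[0,0,0],0.3]
    - [[1,-0.31,0],[0,0,0],0.3]
    - [[1,-0.31,0],[0,0,0],0.3]
    - [[1,-0.31,0],[0,0,0],0.3]
    - [[1,-0.31,0],[0,0,0],0.3]
    - [[1,-0.31,0],[0,0,0],0.3]
    - [[1,-0.31,0],[0,0,0],0.3]
    - [[1,-0.31,0],[0,0,0],0.3]

```text
time_s: 12.83
position: [0.5397, 0.1237, 0.1302]
tool_rot: [[0.055, 0.998, 0.021], [0.998, -0.055, -0.009], [-0.008, 0.022, -1.0]]
ft_force: [-0.2, 0.8, -0.5]
grip_width: 0.0554
```

```bash
python3 - <<'E'
from h import *
go([.4875,.3235,.12],-3.1)
E
```

```text
t 12.83 at [0.5397 0.1237 0.1302] yaw -3.15 grip 0.0554 F [-0.2  0.8 -0.5]
total shift [ 9.83 -3.17  0.37] turn [ 0.0103  0.0036 -0.0005] min rows 9.8
```

Request:
move_arm:
  motion:
    - [[1,-0.33,0],[0.002,0,0],0.3]
    - [[1,-0.33,0],[0.002,0.001,0],0.3]
    - [[1,-0.33,0],[0.002,0.001,0],0.3]
    - [[1,-0.33,0],[0.002,0.001,0],0.3]
    - [[1,-0.33,0],[0.002,0,0],0.3]
    - [[1,-0.33,0],[0,0,0],0.3]
    - [[1,-0.33,0],[0,0,0],0.3]
    - [[1,-0.33,0],[0,0,0],0.3]
    - [[0.8,-0.2,0],[0,0,0],0.3]
    - [[0.4,-0.1,0],[0,0,0],0.3]
    - [[0,0,0],[0,0,0],0.3]

```text
time_s: 13.75
position: [0.4867, 0.3235, 0.1376]
tool_rot: [[0.051, 0.999, 0.009], [0.999, -0.051, 0.002], [0.002, 0.009, -1.0]]
ft_force: [-0.5, -0.5, 0.5]
grip_width: 0.0554
```

```bash
python3 - <<'E'
from h import *
d=snap('wrist','w10')
w=[b for b in blobs(d,(0,0,215),(180,30,255),(200,160,320,330))];print([(b[:3],plane(d,b[1],.042)) for b in w[:3]])
go([.4875,.3235,.06],-3.1)
E
```

```text
[((1803, array([251.21, 191.96]), array([227, 169,  49,  47], dtype=int32)), array([[0.48757076, 0.32327573, 0.042     ]]))]
t 13.80 at [0.4869 0.3228 0.1376] yaw -2.95 grip 0.0555 F [ 0.1 -0.6  0.3]
total shift [ 0.03 -0.01  3.88] turn [ 0.0041 -0.001   0.0013] min rows 3.9
```

View pics/w10.png

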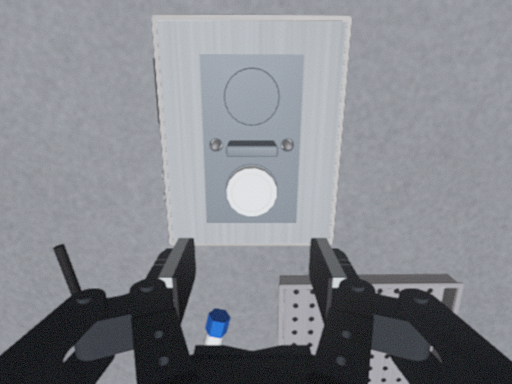

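White lid at (251,192), aligned. Descending.

Request:
move_arm:
  motion:
    - [[0,0,0.5],[0.0015,0,0],0.3]
    - [[0,0,0.8],[0.0015,-0.0005,0],0.3]
    - [[0,0,0.8],[0.001,-0.0005,0],0.3]
    - [[0,0,0.8],[0,0,0],0.3]
    - [[0,0,0.5],[0,0,0],0.3]
    - [[0,0,0.3],[0,0,0],0.3]
    - [[0,0,0],[0,0,0],0.3]

```text
time_s: 14.38
position: [0.4894, 0.3158, 0.0584]
tool_rot: [[0.058, 0.998, -0.0], [0.998, -0.058, -0.001], [-0.001, -0.0, -1.0]]
ft_force: [0.1, 0.4, -1.0]
grip_width: 0.0559
```

```bash
python3 - <<'E'
from h import *
go([.4875,.3233,.0325],-3.1)
E
```

```text
t 14.38 at [0.4894 0.3158 0.0584] yaw -3.35 grip 0.0559 F [ 0.1  0.4 -1. ]
total shift [ 0.37 -0.12  1.29] turn [-0.0002  0.0007 -0.0021] min rows 1.3
```

Request:
move_arm:
  motion:
    - [[0.2,-0.06,0],[0,0,-0.001],0.3]
    - [[0.15,-0.04,0.3],[0,0,-0.001],0.3]
    - [[0,0,0.4],[0,0,0],0.3]
    - [[0,0,0.35],[0,0,0],0.3]
    - [[0,0,0.15],[0,0,0],0.3]
    - [[0,0,0],[0,0,0],0.3]

```text
time_s: 14.88
position: [0.4889, 0.3227, 0.0333]
tool_rot: [[0.055, 0.998, 0.002], [0.998, -0.055, -0.0], [-0.0, 0.002, -1.0]]
ft_force: [1.0, 0.1, -0.2]
grip_width: 0.0555
```

```bash
python3 - <<'E'
from h import *
d=snap('wrist','w11')
go([.4875,.3233,.0325],-3.1)
E
```

```text
t 14.93 at [0.489  0.3228 0.0335] yaw -3.18 grip 0.0559 F [-0.1 -0.  -0.4]
total shift [ 0.02 -0.07  0.05] turn [ 0.001   0.0002 -0.0006] min rows 0.1
```

View pics/w11.png

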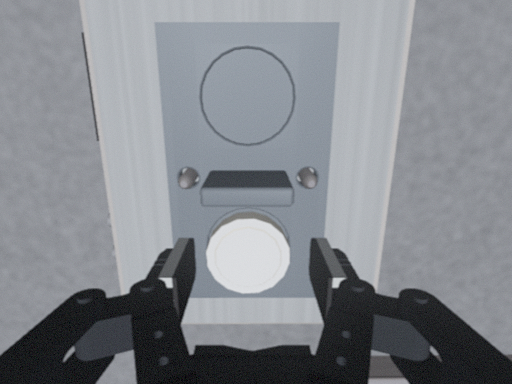

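Request:
move_arm:
  motion:
    - [[0,-0.06,0.06],[0,0,0],0.2]
    - [[0,0,0],[0,0,0],0]
    - [[0,0,0],[0,0,0],-0.4]
    - [[0,0,0],[0,0,0],-0.4]
    - [[0,0,0],[0,0,0],-0.4]
    - [[0,0,0],[0,0,0],-0.4]
    - [[0,0,-0.2],[0,0,0],-0.4]
    - [[0,0,-0.4],[0,0,0],-0.4]
    - [[0,0,-0.4],[0,0,0],-0.4]
    - [[0,0,0],[0,0,0],-0.4]

```text
time_s: 15.77
position: [0.4881, 0.3231, 0.0555]
tool_rot: [[0.055, 0.998, 0.004], [0.998, -0.055, 0.0], [0.001, 0.004, -1.0]]
ft_force: [-0.3, -0.0, 0.9]
grip_width: 0.0376
```

```bash
python3 - <<'E'
from h import *
d=snap('wrist','w12')
go([.488,-.31,.15],-3.1)
E
```

```text
t 15.82 at [0.4879 0.323  0.0549] yaw -3.17 grip 0.0374 F [ 0.7 -0.4 -0. ]
total shift [-31.6    1.77  -4.76] turn [ 0.0016 -0.0002 -0.0006] min rows 31.6
```

View pics/w12.png

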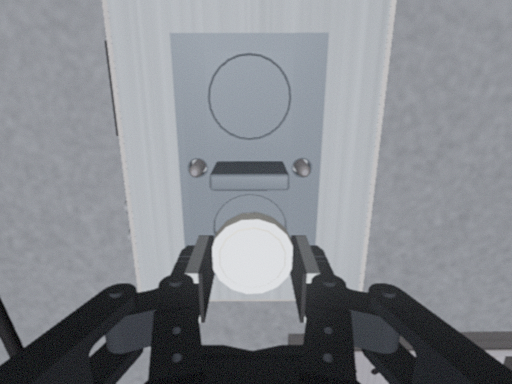

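Request:
move_arm:
  motion:
    - [[0,0,-0.8],[0,0,0],-0.4]
    - [[0,0,-1],[0,0,0],-0.4]
    - [[0,0,-1],[0,0,0],-0.4]
    - [[-0.5,0.03,-0.8],[0,0,0],-0.4]
    - [[-1,0.05,-0.3],[0,0,0],-0.4]
    - [[-1,0.05,0],[0,0,0],-0.4]
    - [[-1,0.05,0],[0,0,0],-0.4]
    - [[-1,0.05,0],[0,0,0],-0.4]
    - [[-1,0.05,0],[0,0,0],-0.4]
    - [[-1,0.05,0],[0,0,0],-0.4]
    - [[-1,0.05,0],[0,0,0],-0.4]
    - [[-1,0.05,0],[0,0,0],-0.4]

```text
time_s: 16.82
position: [0.4855, 0.1488, 0.1373]
tool_rot: [[0.049, 0.999, 0.005], [0.999, -0.049, 0.001], [0.001, 0.005, -1.0]]
ft_force: [0.9, 0.2, -0.4]
grip_width: 0.0373
```

Request:
move_arm:
  motion:
    - [[-1,0.05,0],[0,0,0],-0.4]
    - [[-1,0.05,0],[0,0,0],-0.4]
    - [[-1,0.05,0],[0,0,0],-0.4]
    - [[-1,0.05,0],[0,0,0],-0.4]
    - [[-1,0.05,0],[0,0,0],-0.4]
    - [[-1,0.05,0],[0,0,0],-0.4]
    - [[-1,0.05,0],[0,0,0],-0.4]
    - [[-1,0.05,0],[0,0,0],-0.4]
    - [[-1,0.05,0],[0,0,0],-0.4]
    - [[-1,0.05,0],[0,0,0],-0.4]
    - [[-1,0.05,0],[0,0,0],-0.4]
    - [[-1,0.05,0],[0,0,0],-0.4]

```text
time_s: 17.82
position: [0.4833, -0.1035, 0.138]
tool_rot: [[0.049, 0.999, 0.006], [0.999, -0.049, 0.0], [0.001, 0.006, -1.0]]
ft_force: [-0.1, 0.5, -1.0]
grip_width: 0.0375
```

```bash
python3 - <<'E'
from h import *
go([.488,-.31,.12],-3.1)
E
```

```text
t 17.82 at [ 0.4833 -0.1035  0.138 ] yaw -2.82 grip 0.0375 F [-0.1  0.5 -1. ]
total shift [-10.3    0.74   0.89] turn [ 0.0028 -0.0004  0.0024] min rows 10.3
```

Request:
move_arm:
  motion:
    - [[-1,0.07,0],[0,0,0],-0.4]
    - [[-1,0.07,0],[0,0,0],-0.4]
    - [[-1,0.07,0],[0,0,0],-0.4]
    - [[-1,0.07,0],[0,0,0],-0.4]
    - [[-1,0.07,0],[0,0,0],-0.4]
    - [[-1,0.07,0],[0,0,0],-0.4]
    - [[-1,0.07,0],[0,0,0],-0.4]
    - [[-0.9,0.07,0],[0,0,0],-0.4]
    - [[-0.7,0.07,0],[0,0,0],-0.4]
    - [[-0.4,0.07,0],[0,0,0],-0.4]
    - [[0,0,0],[0,0,0],-0.4]

```text
time_s: 18.73
position: [0.4864, -0.2965, 0.1378]
tool_rot: [[0.053, 0.999, 0.006], [0.999, -0.053, 0.0], [0.0, 0.006, -1.0]]
ft_force: [-0.7, -0.3, -1.0]
grip_width: 0.0373
```

```bash
python3 - <<'E'
from h import *
d=snap('wrist','w13')
go([.488,-.31,.05],-3.1)
E
```

```text
t 18.78 at [ 0.4863 -0.2957  0.1378] yaw -3.03 grip 0.0374 F [-0.7  0.2 -0.4]
total shift [-0.71  0.1   4.39] turn [ 0.0027 -0.0004  0.0006] min rows 4.4
```

View pics/w13.png

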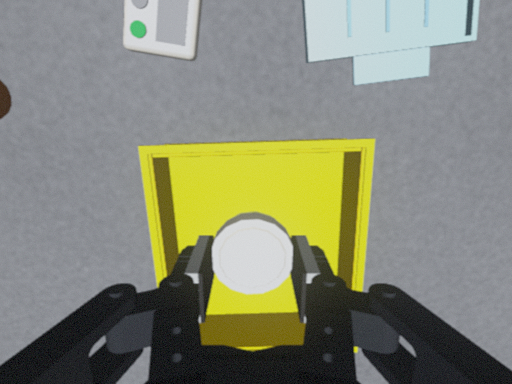

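Request:
move_arm:
  motion:
    - [[-0.3,0.05,0.6],[0.001,0,0],-0.4]
    - [[-0.3,0.05,0.9],[0.001,0,0],-0.4]
    - [[-0.1,0,1],[0,0,0],-0.4]
    - [[0,0,1],[0,0,0],-0.4]
    - [[0,0,1],[0,0,0],-0.4]
    - [[0,0,0.7],[0,0,0],-0.4]
    - [[0,0,0.3],[0,0,0],-0.4]
    - [[0,0,0],[0,0,0],-0.4]

```text
time_s: 19.45
position: [0.4885, -0.3044, 0.0194]
tool_rot: [[0.046, 0.999, -0.0], [0.999, -0.046, 0.003], [0.003, -0.0, -1.0]]
ft_force: [-0.5, 0.3, -0.2]
grip_width: 0.0377
```

```bash
python3 - <<'E'
from h import *
go([.488,-.31,.02],-3.1)
E
```

```text
t 19.45 at [ 0.4885 -0.3044  0.0194] yaw -2.63 grip 0.0377 F [-0.5  0.3 -0.2]
total shift [-0.28 -0.01 -0.03] turn [-0.0001 -0.0013  0.0039] min rows 0.3
```

Request:
move_arm:
  motion:
    - [[0,0,0],[0,0,0],0]
    - [[0,0,0],[0,0,0],0.2]
    - [[0,0,0],[0,0,0],0.3]
    - [[0,0,0],[0,0,0],0.3]
    - [[0,0,-0.5],[0,0,0],0.3]
    - [[0,0,-1],[0,0,0],0.3]
    - [[0,0,-1],[0,0,0],0.3]
    - [[0,0,-1],[0,0,0],0.3]
    - [[0,0,-1],[0,0,0],0.3]
    - [[0,0,-1],[0,0,0],0.3]
    - [[0.5,0,-0.7],[0,0,0],0.3]
    - [[1,-0.1,0],[0,0,0],0.3]

```text
time_s: 20.45
position: [0.489, -0.2767, 0.1598]
tool_rot: [[0.048, 0.999, 0.009], [0.999, -0.048, -0.006], [-0.006, 0.009, -1.0]]
ft_force: [0.5, -0.4, -0.0]
grip_width: 0.0551
```

```bash
python3 - <<'E'
from h import *
d=snap('wrist','w14')
go([.434,.110,.15],-16)
E
```

```text
t 20.50 at [ 0.4883 -0.2724  0.1591] yaw -2.60 grip 0.0555 F [ 1.2  2.7 -0.3]
total shift [18.98 -3.58  0.37] turn [0.0037 0.001  0.1116] min rows 19.0
```

View pics/w14.png

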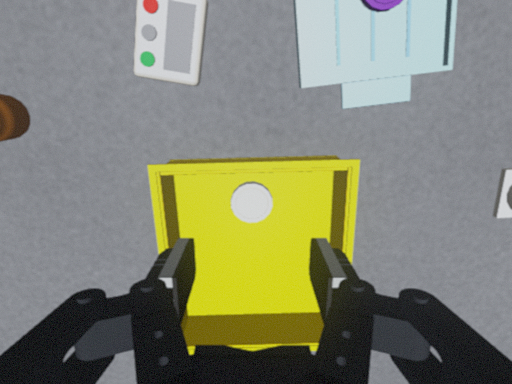

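Request:
move_arm:
  motion:
    - [[1,-0.19,0],[0,0,0],0.3]
    - [[1,-0.19,0],[0,0,0],0.3]
    - [[1,-0.19,0],[0,0,0],0.3]
    - [[1,-0.19,0],[0,0,0],0.3]
    - [[1,-0.19,0],[0,0,0],0.3]
    - [[1,-0.19,0],[0,0,0],0.3]
    - [[1,-0.19,0],[0,0,0],0.3]
    - [[1,-0.19,0],[0,0,0],0.3]
    - [[1,-0.19,0],[0,0,0],0.3]
    - [[1,-0.19,0],[0,0,0],0.3]
    - [[1,-0.19,0],[0,0,0],0.3]
    - [[1,-0.19,0],[0,0,0],0.3]

```text
time_s: 21.5
position: [0.4518, -0.023, 0.1685]
tool_rot: [[0.049, 0.999, 0.022], [0.999, -0.048, -0.013], [-0.012, 0.023, -1.0]]
ft_force: [-0.6, -0.4, 0.4]
grip_width: 0.0552
```

```bash
python3 - <<'E'
from h import *
go([.434,.110,.15],-16)
E
```

```text
t 21.50 at [ 0.4518 -0.023   0.1685] yaw -2.77 grip 0.0552 F [-0.6 -0.4  0.4]
total shift [ 6.61 -1.23  0.82] turn [0.0114 0.0043 0.1102] min rows 6.6
```

Request:
move_arm:
  motion:
    - [[0.9,-0.2,0.1],[0.002,0.001,0.014],0.3]
    - [[0.9,-0.15,0.1],[0.002,0.001,0.014],0.3]
    - [[0.9,-0.15,0.1],[0.002,0.001,0.014],0.3]
    - [[0.9,-0.1,0.1],[0.002,0.001,0.014],0.3]
    - [[0.9,-0.05,0.1],[0.002,0,0.014],0.3]
    - [[0.9,0,0.1],[0.001,0,0.014],0.3]
    - [[0.7,0,0.1],[0,0,0.014],0.3]
    - [[0.3,0,0.1],[0,0,0.01],0.3]
    - [[0,0,0],[0,0,0],0.3]

```text
time_s: 22.25
position: [0.4558, 0.1137, 0.1594]
tool_rot: [[0.278, 0.961, 0.01], [0.961, -0.278, -0.002], [0.001, 0.01, -1.0]]
ft_force: [-0.7, -0.2, -0.3]
grip_width: 0.0553
```

```bash
python3 - <<'E'
from h import *
import pickle
d=snap('wrist','w15');pickle.dump(d,open('w15.pkl','wb'))
go([.434,.144,.1],-16)
E
```

```text
t 22.30 at [0.4558 0.1133 0.1596] yaw -16.08 grip 0.0557 F [ 0.2  1.5 -0.1]
total shift [ 1.17 -1.5   2.97] turn [ 0.0051 -0.0004 -0.0007] min rows 3.0
```

View pics/w15.png

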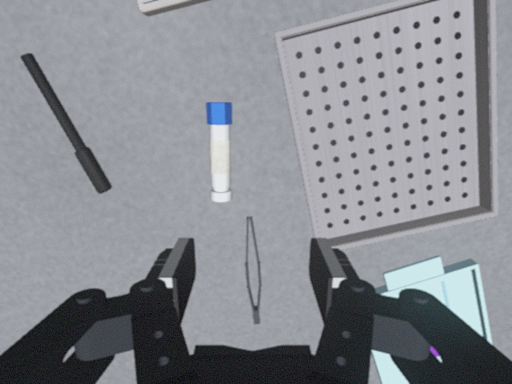

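Wrist view: tube from cap (219,103) to foot (222,200). Forceps points are at (250,218) and tail at (257,322). Autoclave tray corners are at (277,35), (317,247) and (496,214).

```bash
python3 - <<'E'
from h import *
import pickle
np.set_printoptions(precision=4,suppress=True)
d=pickle.load(open('w15.pkl','rb'));S,D=pickle.load(open('v0.pkl','rb'))
T=plane(d,[(219,103),(221.5,200)],.01);print('tube',T,T.mean(0),np.degrees(np.arctan2(*(T[0]-T[1])[[1,0]])),np.linalg.norm(T[0]-T[1]))
b=blobs(d,(105,150,60),(128,255,255),(190,90,250,140))[0];bs=blobs(S,(105,150,60),(128,255,255),(300,220,340,250))[0];bd=blobs(D,(105,150,60),(128,255,255),(170,165,200,190))[0]
print('cap tri',tri(d,b[1],S,bs[1]),tri(d,b[1],D,bd[1]),tri(S,bs[1],D,bd[1]))
F=plane(d,[(250,218),(257,322)],.006);print('forceps',F,F.mean(0),np.degrees(np.arctan2(*(F[0]-F[1])[[1,0]])),np.linalg.norm(F[0]-F[1]))
A=plane(d,[(277,35),(317,247),(496,214)],.022);print('autoclave',A,(A[0]+A[2])/2,np.linalg.norm(A[0]-A[1]),np.linalg.norm(A[2]-A[1]))
E
```

```text
tube [[0.4482 0.1844 0.01  ]
 [0.4227 0.0972 0.01  ]] [0.4355 0.1408 0.01  ] 73.69859748632558 0.09084384668402051
cap tri (array([0.4449, 0.1767, 0.0093]), np.float64(0.001275022741206895)) (array([0.4442, 0.1779, 0.0171]), np.float64(0.0048450650987800995)) (array([0.4453, 0.1809, 0.0144]), np.float64(0.003873161122473979))
forceps [[ 0.4436  0.0698  0.006 ]
 [ 0.4163 -0.0525  0.006 ]] [0.4299 0.0087 0.006 ] 77.39360471833604 0.12529805855268675
autoclave [[0.5102 0.2217 0.022 ]
 [0.4998 0.0283 0.022 ]
 [0.6713 0.0142 0.022 ]] [0.5908 0.118  0.022 ] 0.19361470306530734 0.1721063591947927
```

```bash
python3 - <<'E'
from h import *
go([.4355,.1408,.06],-16.3)
E
```

```text
t 22.30 at [0.4558 0.1133 0.1596] yaw -16.08 grip 0.0557 F [ 0.2  1.5 -0.1]
total shift [ 1.04 -1.41  4.97] turn [ 0.0051 -0.0004  0.0018] min rows 5.0
```

Request:
move_arm:
  motion:
    - [[0.17,-0.24,0.6],[0.001,0,0],0.3]
    - [[0.17,-0.24,0.8],[0.001,0,0],0.3]
    - [[0.17,-0.24,0.8],[0.001,0,0],0.3]
    - [[0.17,-0.24,0.8],[0,0,0],0.3]
    - [[0.17,-0.24,0.8],[0,0,0],0.3]
    - [[0.17,-0.24,0.8],[0,0,0],0.3]
    - [[0,0,0.3],[0,0,0],0.3]
    - [[0,0,0],[0,0,0],0.3]

```text
time_s: 22.97
position: [0.4362, 0.137, 0.0632]
tool_rot: [[0.275, 0.961, 0.015], [0.962, -0.275, -0.002], [0.002, 0.014, -1.0]]
ft_force: [0.1, 0.0, 0.4]
grip_width: 0.056
```

```bash
python3 - <<'E'
from h import *
d=snap('wrist','w16')
b=blobs(d,(105,150,60),(128,255,255),(200,0,310,250))[0];print(plane(d,b[1],.012))
go([.4355,.1408,.004],-16.3)
E
```

```text
[[0.44541079 0.17604984 0.012     ]]
t 23.02 at [0.4365 0.1369 0.0638] yaw -15.95 grip 0.0553 F [ 0.2  0.2 -0. ]
total shift [ 0.17 -0.14  2.99] turn [ 0.0072 -0.0013  0.0029] min rows 3.0
```

View pics/w16.png

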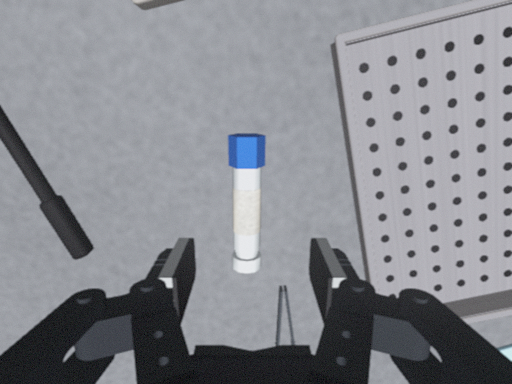

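Request:
move_arm:
  motion:
    - [[0.05,-0.04,0.4],[0.002,0,0.001],0.3]
    - [[0.05,-0.04,0.6],[0.002,0,0.001],0.3]
    - [[0.05,-0.04,0.6],[0.002,0,0],0.3]
    - [[0,0,0.5],[0,0,0],0.3]
    - [[0,0,0.3],[0,0,0],0.3]
    - [[0,0,0],[0,0,0],0.3]

```text
time_s: 23.52
position: [0.4402, 0.1389, 0.0174]
tool_rot: [[0.281, 0.96, 0.013], [0.96, -0.281, 0.003], [0.006, 0.012, -1.0]]
ft_force: [0.3, 0.0, -0.9]
grip_width: 0.0552
```

```bash
python3 - <<'E'
from h import *
d=snap('wrist','w17')
go([.4355,.1408,.004],-16.3)
E
```

```text
t 23.57 at [0.4404 0.139  0.0179] yaw -16.30 grip 0.0557 F [-0.4  0.2  0.7]
total shift [ 0.01 -0.27  0.69] turn [ 0.006  -0.0031 -0.    ] min rows 0.7
```

View pics/w17.png

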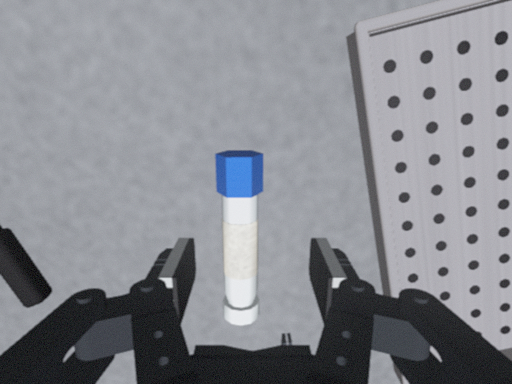

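Request:
move_arm:
  motion:
    - [[0,-0.27,0.2],[0.006,-0.003,0],0.3]
    - [[0,-0.05,0.3],[0.002,0,0],0.3]
    - [[0,0,0.2],[0,0,0],0.3]
    - [[0,0,0],[0,0,0],0.3]

```text
time_s: 23.9
position: [0.4348, 0.1409, 0.0042]
tool_rot: [[0.281, 0.96, -0.002], [0.96, -0.281, 0.001], [0.001, -0.003, -1.0]]
ft_force: [0.7, -0.6, -0.6]
grip_width: 0.0556
```

```bash
python3 - <<'E'
from h import *
d=snap('wrist','w18')
go([.4355,.1408,.004],-16.3)
E
```

```text
t 23.95 at [0.4349 0.1409 0.0045] yaw -16.31 grip 0.0555 F [0.4 0.8 1.1]
total shift [0.   0.03 0.02] turn [-0.0011 -0.0003 -0.    ] min rows 0.0
```

View pics/w18.png

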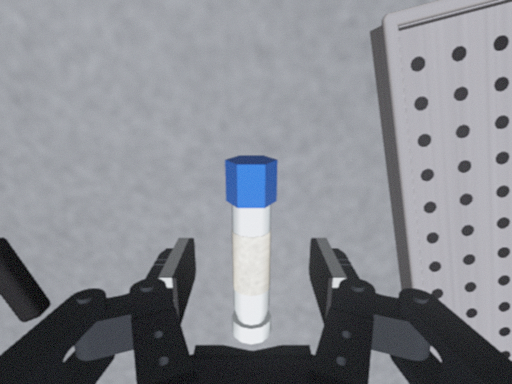

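Centred on the tube. Grip and lift.

Request:
move_arm:
  motion:
    - [[0,0,0],[0,0,0],0]
    - [[0,0,0],[0,0,0],-0.4]
    - [[0,0,0],[0,0,0],-0.8]
    - [[0,0,0],[0,0,0],-0.9]
    - [[0,0,0],[0,0,0],-0.9]
    - [[0,0,0],[0,0,0],-0.9]
    - [[0,0,0],[0,0,0],-0.9]
    - [[0,0,0],[0,0,0],-0.9]
    - [[0,0,-0.3],[0,0,0],-0.9]
    - [[0,0,-0.5],[0,0,0],-0.9]
    - [[0,0,0],[0,0,0],-0.9]
  squeeze: 35

```text
time_s: 24.87
position: [0.4352, 0.1409, 0.022]
tool_rot: [[0.281, 0.96, -0.002], [0.96, -0.281, 0.001], [0.001, -0.002, -1.0]]
ft_force: [-0.4, -0.3, -0.6]
grip_width: 0.0163
```

```bash
python3 - <<'E'
from h import *
d=snap('wrist','w19')
go([.488,-.38,.15],-6)
E
```

```text
t 24.92 at [0.4349 0.1408 0.0213] yaw -16.30 grip 0.0163 F [-0.4 -0.1 -0.6]
total shift [-24.24   9.84  -6.48] turn [-0.0012 -0.0004 -0.0859] min rows 24.2
```

View pics/w19.png

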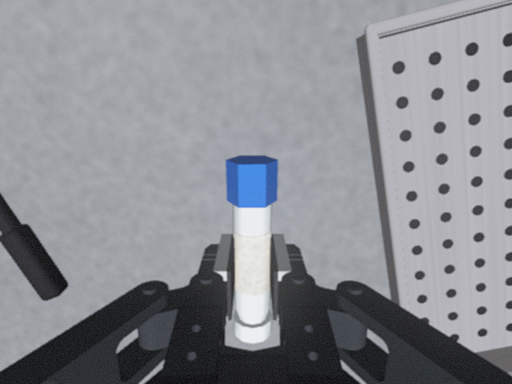

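Request:
move_arm:
  motion:
    - [[0,0,-0.8],[0,0,0],-0.9]
    - [[0,0,-1],[0,0,0],-0.9]
    - [[0,0,-1],[0,0,0],-0.9]
    - [[0,0,-1],[0,0,-0.01],-0.9]
    - [[-0.5,0.2,-1],[0,0,-0.01],-0.9]
    - [[-0.9,0.35,-1],[0,0,-0.01],-0.9]
    - [[-0.9,0.35,-0.5],[0,0,-0.01],-0.9]
    - [[-0.9,0.33,0],[0,0,-0.01],-0.9]
    - [[-0.9,0.31,0],[0,0,-0.01],-0.9]
    - [[-0.9,0.29,0],[0,0,-0.01],-0.9]
    - [[-0.9,0.27,0],[0,0,-0.01],-0.9]
    - [[-0.9,0.25,0],[0,0,-0.01],-0.9]

```text
time_s: 25.92
position: [0.4554, -0.0051, 0.151]
tool_rot: [[0.082, 0.997, -0.006], [0.997, -0.082, 0.001], [0.0, -0.006, -1.0]]
ft_force: [-0.1, 0.7, 0.3]
grip_width: 0.0167
```

```bash
python3 - <<'E'
from h import *
go([.488,-.375,.15],-3)
E
```

```text
t 25.92 at [ 0.4554 -0.0051  0.151 ] yaw -4.69 grip 0.0167 F [-0.1  0.7  0.3]
total shift [-18.3    3.14   0.03] turn [-0.0027 -0.0001 -0.0141] min rows 18.3
```

Request:
move_arm:
  motion:
    - [[-1,0.17,0],[0,0,0],-0.9]
    - [[-1,0.17,0],[0,0,0],-0.9]
    - [[-1,0.17,0],[0,0,0],-0.9]
    - [[-1,0.17,0],[0,0,0],-0.9]
    - [[-1,0.17,0],[0,0,0],-0.9]
    - [[-1,0.17,0],[0,0,0],-0.9]
    - [[-1,0.17,0],[0,0,0],-0.9]
    - [[-1,0.17,0],[0,0,0],-0.9]
    - [[-1,0.17,0],[0,0,0],-0.9]
    - [[-1,0.17,0],[0,0,0],-0.9]
    - [[-1,0.17,0],[0,0,0],-0.9]
    - [[-1,0.17,0],[0,0,0],-0.9]

```text
time_s: 26.92
position: [0.4747, -0.2593, 0.1457]
tool_rot: [[0.081, 0.997, -0.011], [0.997, -0.081, 0.004], [0.004, -0.011, -1.0]]
ft_force: [-0.3, 0.2, 0.1]
grip_width: 0.0162
```

```bash
python3 - <<'E'
from h import *
go([.488,-.375,.15],-3)
E
```

```text
t 26.92 at [ 0.4747 -0.2593  0.1457] yaw -4.64 grip 0.0162 F [-0.3  0.2  0.1]
total shift [-5.71  1.13 -0.25] turn [-0.0054 -0.0018 -0.0137] min rows 5.7
```

Request:
move_arm:
  motion:
    - [[-1,0.2,0],[0,0,0],-0.9]
    - [[-1,0.2,0],[0,0,0],-0.9]
    - [[-1,0.2,0],[0,0,0],-0.9]
    - [[-0.8,0.2,0],[0,0,0],-0.9]
    - [[-0.5,0.1,0],[0,0,0],-0.9]
    - [[-0.2,0,0.2],[0,0,0],-0.9]
    - [[0,0,0.6],[0,0,0],-0.9]
    - [[0,0,1],[0,0,0],-0.9]
    - [[0,0,1],[0,0,0],-0.9]
    - [[0,0,0.6],[0,0,0],-0.9]
    - [[0,0,0],[0,0,0],-0.9]

```text
time_s: 27.83
position: [0.4826, -0.3555, 0.0693]
tool_rot: [[0.084, 0.996, -0.014], [0.996, -0.084, 0.008], [0.007, -0.015, -1.0]]
ft_force: [-1.2, 0.2, -0.4]
grip_width: 0.0165
```

```bash
python3 - <<'E'
from h import *
d=snap('wrist','w20')
go([.488,-.375,.025],-3)
E
```

```text
t 27.88 at [ 0.4829 -0.3557  0.0704] yaw -4.81 grip 0.0163 F [-0.2 -0.4 -0.7]
total shift [-0.95  0.36  2.26] turn [-0.0067 -0.003  -0.0151] min rows 2.3
```

View pics/w20.png

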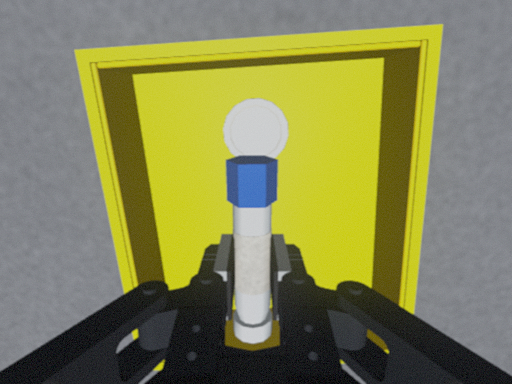

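Request:
move_arm:
  motion:
    - [[-0.5,0.15,0],[-0.003,-0.001,0],-0.9]
    - [[-0.4,0.15,0.3],[-0.003,-0.001,0],-0.9]
    - [[0,0,0.6],[0,0,0],-0.9]
    - [[0,0,0.6],[0,0,0],-0.9]
    - [[0,0,0.4],[0,0,0],-0.9]
    - [[0,0,0],[0,0,0],-0.9]

```text
time_s: 28.38
position: [0.4903, -0.3794, 0.0348]
tool_rot: [[0.083, 0.996, 0.008], [0.996, -0.083, -0.007], [-0.006, 0.008, -1.0]]
ft_force: [0.1, -0.1, 0.6]
grip_width: 0.0165
```

```bash
python3 - <<'E'
from h import *
go([.488,-.375,.025],-3)
E
```

```text
t 28.38 at [ 0.4903 -0.3794  0.0348] yaw -4.78 grip 0.0165 F [ 0.1 -0.1  0.6]
total shift [ 0.21 -0.14  0.49] turn [ 0.0038  0.003  -0.0149] min rows 0.5
```

Request:
move_arm:
  motion:
    - [[0.15,0,0.4],[0,0,0],-0.9]
    - [[0.05,0,0.3],[0,0,0],-0.9]
    - [[0,0,0],[0,0,0],-0.5]
    - [[0,0,0],[0,0,0],-0.2]
    - [[0,0,0],[0,0,0],0.1]
    - [[0,0,0],[0,0,0],0.2]
    - [[0,0,-0.5],[0,0,0],0.2]
    - [[0,0,-1],[0,0,0],0.2]
    - [[0,0,-1],[0,0,0],0.2]
    - [[0,0,-1],[0,0,0],0.2]
    - [[0,0,-1],[0,0,0],0.2]
    - [[0,0,-1],[0,0,0],0.2]

```text
time_s: 29.38
position: [0.4895, -0.3742, 0.1365]
tool_rot: [[0.083, 0.997, 0.007], [0.997, -0.083, -0.005], [-0.005, 0.007, -1.0]]
ft_force: [0.7, 0.7, -0.8]
grip_width: 0.0512
```

Request:
move_arm:
  motion:
    - [[0.4,-0.03,-0.8],[0,0,0],0.2]
    - [[0.9,-0.1,-0.3],[0,0,0],0.2]
    - [[1,-0.1,0],[0,0,0],0.2]
    - [[1,-0.1,0],[0,0,0],0.2]

```text
time_s: 29.72
position: [0.4893, -0.3107, 0.1689]
tool_rot: [[0.088, 0.996, 0.017], [0.996, -0.087, -0.018], [-0.016, 0.019, -1.0]]
ft_force: [0.4, -0.3, 0.9]
grip_width: 0.0513
```

```bash
python3 - <<'E'
from h import *
d=snap('wrist','w21')
go([.430,-.02,.15],-12.6)
E
```

```text
t 29.77 at [ 0.4893 -0.3071  0.1693] yaw -4.88 grip 0.0512 F [2.4 3.5 0.7]
total shift [14.06 -4.19  0.68] turn [0.0093 0.0063 0.0643] min rows 14.1
```

View pics/w21.png

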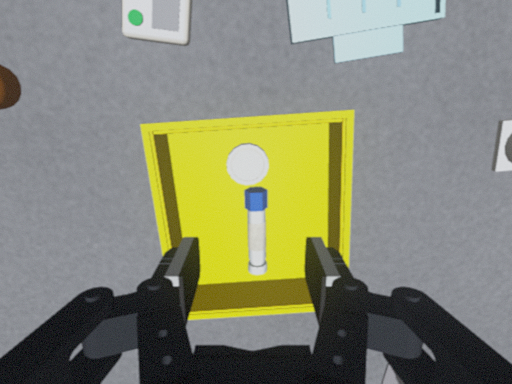

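Tube and wash dish lie on the tub's floor. Now the forceps.

Request:
move_arm:
  motion:
    - [[0.95,-0.28,0],[0,0,0],0.1]
    - [[1,-0.28,0],[0.001,0.001,0],0.1]
    - [[1,-0.28,0.05],[0.001,0.001,0.006],0.1]
    - [[1,-0.28,0.1],[0.001,0.001,0.006],0.1]
    - [[1,-0.25,0.1],[0.001,0.001,0.006],0.1]
    - [[1,-0.25,0.1],[0.001,0.001,0.006],0.1]
    - [[1,-0.22,0.1],[0.001,0.001,0.006],0.1]
    - [[1,-0.22,0.1],[0.001,0.001,0.006],0.1]
    - [[1,-0.22,0.1],[0.001,0,0.006],0.1]
    - [[1,-0.2,0.1],[0.001,0,0.006],0.1]
    - [[1,-0.2,0.1],[0.001,0,0.006],0.1]
    - [[0.9,-0.2,0.1],[0.001,0,0.006],0.1]

```text
time_s: 30.77
position: [0.463, -0.0569, 0.1591]
tool_rot: [[0.217, 0.976, 0.01], [0.976, -0.217, -0.008], [-0.006, 0.012, -1.0]]
ft_force: [0.0, 0.8, -0.2]
grip_width: 0.047
```

```bash
python3 - <<'E'
from h import *
go([.430,-.02,.15],-12.6)
E
```

```text
t 30.77 at [ 0.463  -0.0569  0.1591] yaw -12.52 grip 0.0470 F [ 0.   0.8 -0.2]
total shift [ 1.44 -2.01  0.42] turn [0.0056 0.0026 0.0006] min rows 2.0
```

Request:
move_arm:
  motion:
    - [[0.4,-0.5,0.2],[0.003,0.001,0],0.1]
    - [[0.3,-0.5,0.5],[0.002,0.001,0],0.1]
    - [[0.2,-0.5,0.5],[0,0,0],0.1]
    - [[0.1,-0.4,0.5],[0,0,0],0.1]
    - [[0,0,0],[0,0,0],0.1]

```text
time_s: 31.18
position: [0.4297, -0.0247, 0.1283]
tool_rot: [[0.212, 0.977, 0.008], [0.977, -0.212, -0.003], [-0.001, 0.008, -1.0]]
ft_force: [-0.2, 0.0, 1.0]
grip_width: 0.0469
```

```bash
python3 - <<'E'
from h import *
import pickle
d=snap('wrist','w22');pickle.dump(d,open('w22.pkl','wb'))
go([.430,.0087,.06],-12.6)
E
```

```text
t 31.23 at [ 0.4309 -0.0253  0.1292] yaw -12.27 grip 0.0471 F [ 0.9 -0.8  1.1]
total shift [ 1.66 -0.44  3.45] turn [0.005  0.0008 0.0027] min rows 3.5
```

View pics/w22.png

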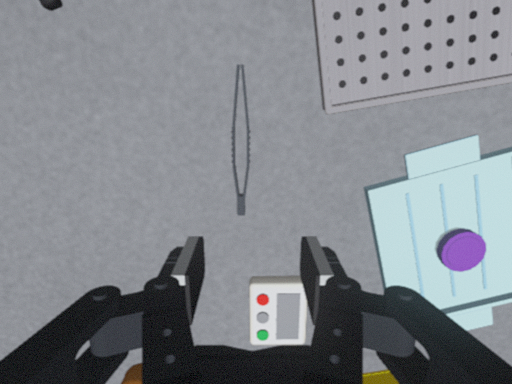

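```bash
python3 - <<'E'
from h import *
import pickle
np.set_printoptions(precision=4,suppress=True)
d=pickle.load(open('w22.pkl','rb'));e=pickle.load(open('w15.pkl','rb'))
F=plane(d,[(240.3,65),(241,214)],.006);print('forceps',F,F.mean(0),np.degrees(np.arctan2(*(F[0]-F[1])[[1,0]])),np.linalg.norm(F[0]-F[1]))
M=plane(d,[(241,128),(241,150)],.006);print('mid',M)
print('tri',tri(d,(240.3,65),e,(250,218)),tri(d,(241,214),e,(257,322)))
print('timer',plane(d,[(278,310)],.02))
g=cv2.cvtColor(d['img'],cv2.COLOR_BGR2GRAY)
for r in (80,100,115,125,135,145,155,165,180):
    x=np.where(g[r,220:262]<85)[0]+220; print(r,x.min() if len(x) else None,x.max() if len(x) else None)
E
```

```text
forceps [[ 0.4427  0.0694  0.006 ]
 [ 0.4157 -0.0518  0.006 ]] [0.4292 0.0088 0.006 ] 77.45034910295843 0.12424264356215206
mid [[0.4325 0.0221 0.006 ]
 [0.4285 0.0044 0.006 ]]
tri (array([0.4431, 0.0694, 0.0048]), np.float64(0.0008075432624769755)) (array([ 0.4162, -0.0515,  0.0071]), np.float64(0.0006720876910581124))
timer [[ 0.4298 -0.148   0.02  ]]
80 None None
100 None None
115 None None
125 None None
135 None None
145 None None
155 None None
165 234 234
180 236 236
```

```bash
python3 - <<'E'
from h import *
go([.4294,.0088,.03],-12.5)
E
```

```text
t 31.23 at [ 0.4309 -0.0253  0.1292] yaw -12.27 grip 0.0471 F [ 0.9 -0.8  1.1]
total shift [ 1.66 -0.49  4.95] turn [0.005  0.0008 0.0019] min rows 5.0
```

Request:
move_arm:
  motion:
    - [[0.3,-0.09,0.3],[0.004,0,0.001],0.1]
    - [[0.4,-0.1,0.6],[0.001,0.001,0.001],0.1]
    - [[0.4,-0.1,0.9],[0,0,0],0.1]
    - [[0.3,-0.1,0.9],[0,0,0],0.1]
    - [[0.2,-0.05,0.9],[0,0,0],0.1]
    - [[0.1,0,0.6],[0,0,0],0.1]
    - [[0,0,0.3],[0,0,0],0.1]
    - [[0,0,0],[0,0,0],0.1]

```text
time_s: 31.9
position: [0.4385, 0.0094, 0.0403]
tool_rot: [[0.221, 0.975, 0.013], [0.975, -0.221, -0.004], [-0.001, 0.014, -1.0]]
ft_force: [-0.2, -0.4, 0.2]
grip_width: 0.0469
```

```bash
python3 - <<'E'
from h import *
go([.4294,.0088,.003],-12.5)
E
```

```text
t 31.90 at [0.4385 0.0094 0.0403] yaw -12.74 grip 0.0469 F [-0.2 -0.4  0.2]
total shift [-0.13 -0.46  1.86] turn [ 0.0065  0.0004 -0.002 ] min rows 1.9
```

Request:
move_arm:
  motion:
    - [[-0.06,-0.25,0.2],[0.006,0,0],0.1]
    - [[-0.06,-0.2,0.3],[0.002,0,0],0.1]
    - [[0,0,0.3],[0,0,0],0.1]
    - [[0,0,0.3],[0,0,0],0.1]
    - [[0,0,0],[0,0,0],0.1]

```text
time_s: 32.32
position: [0.4304, 0.0079, 0.0184]
tool_rot: [[0.222, 0.975, -0.0], [0.975, -0.222, -0.001], [-0.001, -0.0, -1.0]]
ft_force: [0.3, -0.5, -0.5]
grip_width: 0.0471
```

```bash
python3 - <<'E'
from h import *
d=snap('wrist','w23')
go([.4294,.0088,.003],-12.5)
E
```

```text
t 32.37 at [0.4306 0.0078 0.0187] yaw -12.82 grip 0.0468 F [ 0.   0.2 -0.4]
total shift [ 0.03 -0.07  0.79] turn [ 0.0001  0.0005 -0.0026] min rows 0.8
```

View pics/w23.png

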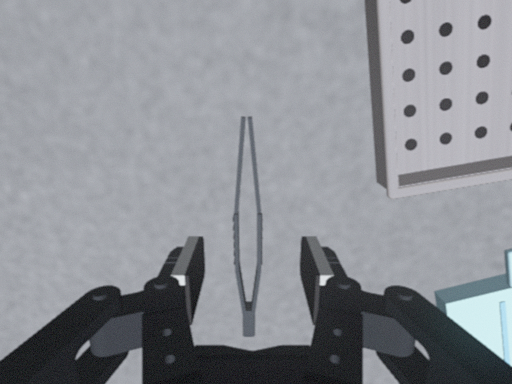

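Request:
move_arm:
  motion:
    - [[0,-0.05,0.25],[0,0,-0.002],0.1]
    - [[0,0,0.25],[0,0,0],0.1]
    - [[0,0,0.2],[0,0,0],0.1]
    - [[0,0,0.05],[0,0,0],0.1]
    - [[0,0,0],[0,0,0],0.1]

```text
time_s: 32.78
position: [0.43, 0.0079, 0.0025]
tool_rot: [[0.217, 0.976, 0.001], [0.976, -0.217, -0.001], [-0.001, 0.002, -1.0]]
ft_force: [-0.4, 0.5, 0.2]
grip_width: 0.0473
```

```bash
python3 - <<'E'
from h import *
go([.4294,.0088,.003],-12.5)
E
```

```text
t 32.78 at [0.43   0.0079 0.0025] yaw -12.56 grip 0.0473 F [-0.4  0.5  0.2]
total shift [ 0.04 -0.04 -0.02] turn [ 0.0007  0.0005 -0.0005] min rows 0.0
```

Request:
move_arm:
  motion:
    - [[0,0,-0.05],[0,0,0],-0.2]
    - [[0,0,0],[0,0,0],-0.5]
    - [[0,0,0],[0,0,0],-0.9]
    - [[0,0,0],[0,0,0],-1]
    - [[0,0,0],[0,0,0],-1]
    - [[0,0,0],[0,0,0],-1]
    - [[0,0,0],[0,0,0],-1]
    - [[0,0,0],[0,0,0],-1]
  squeeze: 45

```text
time_s: 33.45
position: [0.4303, 0.0079, 0.0042]
tool_rot: [[0.217, 0.976, 0.002], [0.976, -0.217, -0.002], [-0.001, 0.003, -1.0]]
ft_force: [0.4, -0.0, -0.6]
grip_width: 0.0129
```

```bash
python3 - <<'E'
from h import *
d=snap('wrist','w24')
go([.4294,.0088,.003],-12.5)
E
```

```text
t 33.50 at [0.4303 0.0079 0.0041] yaw -12.55 grip 0.0120 F [-0.8  1.  -0.2]
total shift [ 0.03 -0.05  0.06] turn [ 0.0012  0.0005 -0.0004] min rows 0.1
```

View pics/w24.png

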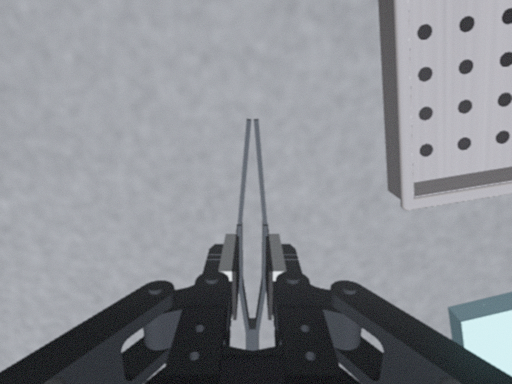

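Request:
move_arm:
  motion:
    - [[0,0,-0.3],[0,0,0],-1]
    - [[0,0,-0.5],[0,0,0],-1]
    - [[0,0,-0.8],[0,0,0],-1]
    - [[0,0,-0.9],[0,0,0],-1]
    - [[0,0,-0.9],[0,0,0],-1]
    - [[0,0,-0.6],[0,0,0],-1]
    - [[0,0,0],[0,0,0],-1]

```text
time_s: 34.08
position: [0.4293, 0.0082, 0.0891]
tool_rot: [[0.217, 0.976, -0.0], [0.976, -0.217, -0.001], [-0.001, -0.0, -1.0]]
ft_force: [0.1, -0.9, 0.3]
grip_width: 0.0126
```

```bash
python3 - <<'E'
from h import *
d=snap('wrist','w25')
go([.541,.122,.08],-3.7)
E
```

```text
t 34.13 at [0.429  0.0083 0.0882] yaw -12.55 grip 0.0125 F [0.8 0.4 0.3]
total shift [6.77 4.23 0.4 ] turn [-0.0005  0.0004 -0.0738] min rows 6.8
```

View pics/w25.png

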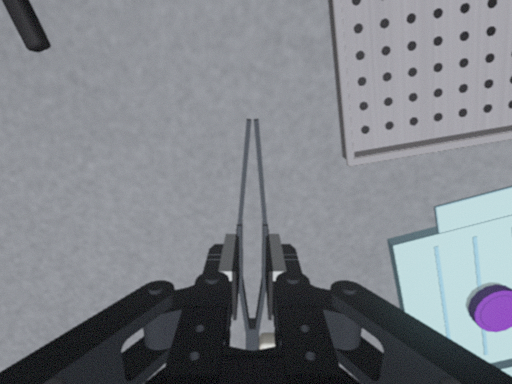

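Request:
move_arm:
  motion:
    - [[0.5,0.3,0],[0,0,-0.009],-1]
    - [[0.85,0.57,0],[0,0,-0.01],-1]
    - [[0.85,0.59,0],[0,0,-0.01],-1]
    - [[0.85,0.62,0],[0,0,-0.01],-1]
    - [[0.85,0.65,0],[0,0,-0.01],-1]
    - [[0.85,0.68,0],[0,0,-0.01],-1]
    - [[0.85,0.7,0],[0,0,-0.01],-1]
    - [[0.7,0.6,0],[0,0,-0.008],-1]
    - [[0.4,0.3,0],[0,0,0],-1]
    - [[0,0,0],[0,0,0],-1]

```text
time_s: 34.97
position: [0.5504, 0.1394, 0.0771]
tool_rot: [[0.044, 0.999, -0.016], [0.999, -0.044, 0.001], [0.0, -0.016, -1.0]]
ft_force: [-0.4, -1.1, -0.5]
grip_width: 0.0126
```

```bash
python3 - <<'E'
from h import *
d=snap('wrist','w26')
go([.541,.122,.08],-3.7)
E
```

```text
t 35.02 at [0.5497 0.1388 0.0769] yaw -2.54 grip 0.0124 F [-0.4 -0.5 -0.5]
total shift [-0.86 -0.4  -0.15] turn [-0.008   0.      0.0097] min rows 0.9
```

View pics/w26.png

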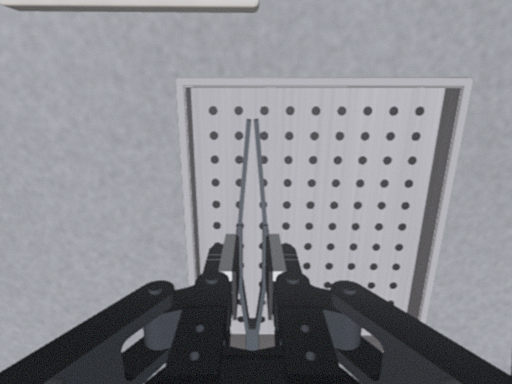

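```bash
python3 - <<'E'
from h import *
np.set_printoptions(precision=4,suppress=True)
d=snap('wrist')
import pickle;pickle.dump(d,open('w26.pkl','wb'))
print(plane(d,[(178,80),(472,79)],.022)); print('inner left rim',plane(d,[(188,100),(192,240)],.022))
cv2.imwrite('pics/w26b.png',cv2.resize(d['img'][60:320,160:490],None,fx=2.3,fy=2.3))
E
```

```text
[[0.5093 0.222  0.022 ]
 [0.6809 0.2149 0.022 ]]
inner left rim [[0.5141 0.2104 0.022 ]
 [0.5073 0.1181 0.022 ]]
```

View pics/w26b.png

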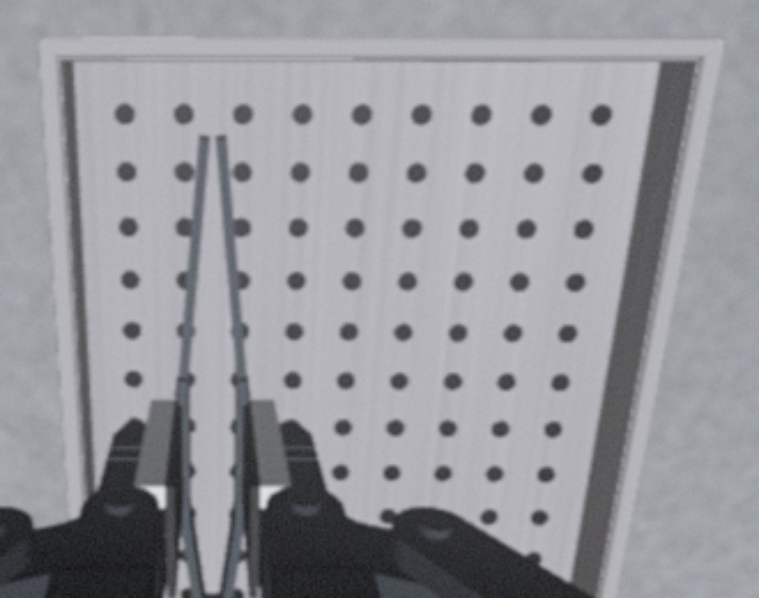

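Request:
move_arm:
  motion:
    - [[-0.3,-0.1,0.2],[-0.007,0,0.003],-1]
    - [[-0.3,-0.15,0.5],[-0.002,0,0.003],-1]
    - [[-0.3,-0.15,0.7],[0,0,0],-1]
    - [[0,0,0.7],[0,0,0],-1]
    - [[0,0,0.5],[0,0,0],-1]
    - [[0,0,0.2],[0,0,0],-1]
    - [[0,0,0],[0,0,0],-1]

```text
time_s: 35.65
position: [0.5357, 0.1164, 0.0177]
tool_rot: [[0.061, 0.998, -0.002], [0.998, -0.061, -0.001], [-0.001, -0.002, -1.0]]
ft_force: [-0.2, 0.6, 0.1]
grip_width: 0.0128
```

```bash
python3 - <<'E'
from h import *
go([.541,.122,.0071],-3.2)
E
```

```text
t 35.65 at [0.5357 0.1164 0.0177] yaw -3.51 grip 0.0128 F [-0.2  0.6  0.1]
total shift [0.3  0.25 0.53] turn [-0.0009  0.0006 -0.0025] min rows 0.5
```

Request:
move_arm:
  motion:
    - [[0.25,0.22,0.1],[0,0,0],-1]
    - [[0.05,0.05,0.2],[0,0,0],-1]
    - [[0,0,0.15],[0,0,0],-1]
    - [[0,0,0],[0,0,0],-1]

```text
time_s: 35.98
position: [0.5424, 0.1222, 0.0093]
tool_rot: [[0.062, 0.998, -0.0], [0.998, -0.062, -0.001], [-0.001, -0.0, -1.0]]
ft_force: [0.0, 0.7, -0.3]
grip_width: 0.0126
```

```bash
python3 - <<'E'
from h import *
go([.541,.122,.0071],-3.2)
d=snap('wrist','w27')
E
```

```text
t 35.98 at [0.5424 0.1222 0.0093] yaw -3.54 grip 0.0126 F [ 0.   0.7 -0.3]
total shift [-0.02 -0.07  0.11] turn [-0.      0.0005 -0.0028] min rows 0.1
```

View pics/w27.png

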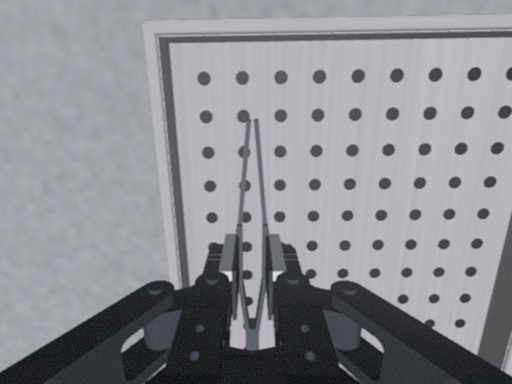

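Request:
move_arm:
  motion:
    - [[0,0,0.1],[0,0,0],-1]
    - [[0,0,0.05],[0,0,0],-1]

```text
time_s: 36.2
position: [0.5427, 0.1223, 0.0069]
tool_rot: [[0.061, 0.998, 0.001], [0.998, -0.061, -0.001], [-0.001, 0.001, -1.0]]
ft_force: [0.3, 0.8, 0.1]
grip_width: 0.0126
```

Request:
move_arm:
  motion:
    - [[0,0,0.08],[0,0,0],-1]

```text
time_s: 36.28
position: [0.5429, 0.1224, 0.0066]
tool_rot: [[0.061, 0.998, 0.002], [0.998, -0.061, -0.001], [-0.001, 0.002, -1.0]]
ft_force: [-9.1, -1.0, 32.3]
grip_width: 0.0123
```

Request:
move_arm:
  motion:
    - [[0,0,0],[0,0,0],-1]
    - [[0,0,0],[0,0,0],-0.7]
    - [[0,0,0],[0,0,0],-0.5]
    - [[0,0,0],[0,0,0],-0.4]
    - [[0,0,0],[0,0,0],-0.4]
    - [[0,0,0],[0,0,0],-0.4]

```text
time_s: 36.78
position: [0.5431, 0.1224, 0.0075]
tool_rot: [[0.061, 0.998, 0.004], [0.998, -0.061, -0.001], [-0.001, 0.004, -1.0]]
ft_force: [-0.4, 0.5, 0.2]
grip_width: 0.026
```

Request:
move_arm:
  motion:
    - [[0,0,-0.3],[0,0,0],-0.4]
    - [[0,0,-0.8],[0,0,0],-0.4]
    - [[0,0,-1],[0,0,0],-0.4]
    - [[0,0,-1],[0,0,0],-0.4]
    - [[0,0,-1],[0,0,0],-0.4]
    - [[0,0,-1],[0,0,0],-0.3]
    - [[0,0,-0.6],[0,0,0],-0.3]
    - [[0,0,0],[0,0,0],-0.3]

```text
time_s: 37.45
position: [0.542, 0.1224, 0.1279]
tool_rot: [[0.061, 0.998, 0.001], [0.998, -0.061, -0.001], [-0.001, 0.001, -1.0]]
ft_force: [0.6, 0.0, -0.2]
grip_width: 0.03
```

```bash
python3 - <<'E'
from h import *
d=snap('wrist','w28')
import pickle;pickle.dump(d,open('w28.pkl','wb'))
go([.490,.320,.15],87)
E
```

```text
t 37.50 at [0.5416 0.1224 0.1268] yaw -3.51 grip 0.0295 F [-0.1 -0.6  0.4]
total shift [ 9.7  -3.18 -1.17] turn [-7.000e-04  3.000e-04 -7.543e-01] min rows 12.7
```

View pics/w28.png

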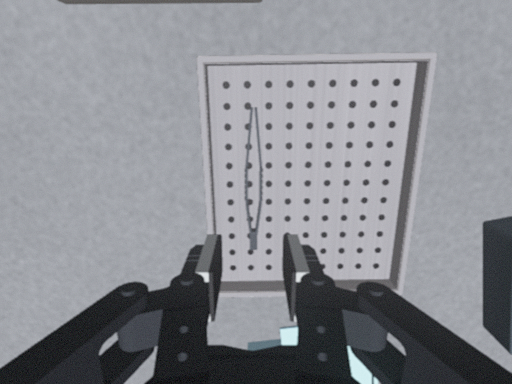

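Request:
move_arm:
  motion:
    - [[0,0,-0.3],[0,0,-0.059],-0.3]
    - [[0,0,-0.3],[0,0,-0.059],-0.3]
    - [[0,0,-0.3],[0,0,-0.059],-0.3]
    - [[0,0,0],[0,0,-0.059],-0.3]
    - [[0,0,0],[0,0,-0.059],-0.3]
    - [[0,0,0],[0,0,-0.059],-0.3]
    - [[0,0,0],[0,0,-0.059],-0.3]
    - [[0,0,0],[0,0,-0.059],-0.3]
    - [[0,0,0],[0,0,-0.059],-0.3]
    - [[0,0,0],[0,0,-0.059],-0.3]
    - [[0,0,0],[0,0,-0.059],-0.3]
    - [[0,0,0],[0,0,-0.059],-0.3]

```text
time_s: 38.5
position: [0.5359, 0.1221, 0.1323]
tool_rot: [[-0.991, 0.129, -0.022], [0.129, 0.992, -0.001], [0.022, -0.004, -1.0]]
ft_force: [-0.8, 0.6, -0.2]
grip_width: 0.0297
```

```bash
python3 - <<'E'
from h import *
np.set_printoptions(precision=4,suppress=True)
import pickle;d=pickle.load(open('w28.pkl','rb'))
F=plane(d,[(253,108),(253,249)],.01);print('forceps',F,F.mean(0))
A=plane(d,[(198,57),(435,54)],.022);print('tray top edge',A,A.mean(0)); print(plane(d,[(403,293)],.022))
go([.470,.358,.15],87)
E
```

```text
forceps [[0.5473 0.1846 0.01  ]
 [0.5399 0.0604 0.01  ]] [0.5436 0.1225 0.01  ]
tray top edge [[0.5096 0.2234 0.022 ]
 [0.681  0.215  0.022 ]] [0.5953 0.2192 0.022 ]
[[0.6739 0.014  0.022 ]]
t 38.50 at [0.5359 0.1221 0.1323] yaw 82.57 grip 0.0297 F [-0.8  0.6 -0.2]
total shift [ 4.81 11.27 -0.83] turn [-0.0016 -0.0105 -0.0369] min rows 11.3
```

Request:
move_arm:
  motion:
    - [[0.43,0.9,0],[-0.001,-0.003,-0.01],-0.3]
    - [[0.43,1,0],[0,-0.003,-0.01],-0.3]
    - [[0.41,1,0],[0,-0.003,-0.01],-0.3]
    - [[0.4,1,0],[0,-0.002,-0.007],-0.3]
    - [[0.4,1,0],[0,0,0],-0.3]
    - [[0.4,1,0],[0,0,0],-0.3]
    - [[0.4,1,0],[0,0,0],-0.3]
    - [[0.4,1,0],[0,0,0],-0.3]
    - [[0.35,1,0],[0,0,0],-0.3]
    - [[0.35,0.9,0],[0,0,0],-0.3]
    - [[0.2,0.5,0],[0,0,0],-0.3]
    - [[0,0,0],[0,0,0],-0.3]

```text
time_s: 39.5
position: [0.4565, 0.3394, 0.1174]
tool_rot: [[-0.999, 0.044, -0.022], [0.044, 0.999, -0.008], [0.021, -0.009, -1.0]]
ft_force: [-0.1, -0.7, -0.1]
grip_width: 0.0299
```

```bash
python3 - <<'E'
from h import *
d=snap('wrist','w29')
import pickle;pickle.dump(d,open('w29.pkl','wb'))
go([.490,.358,.12],87)
E
```

```text
t 39.55 at [0.4568 0.3386 0.1174] yaw 87.47 grip 0.0296 F [ 0.1  0.  -1. ]
total shift [-1.61  1.04 -0.18] turn [-0.0044 -0.0102  0.0039] min rows 1.6
```

View pics/w29.png

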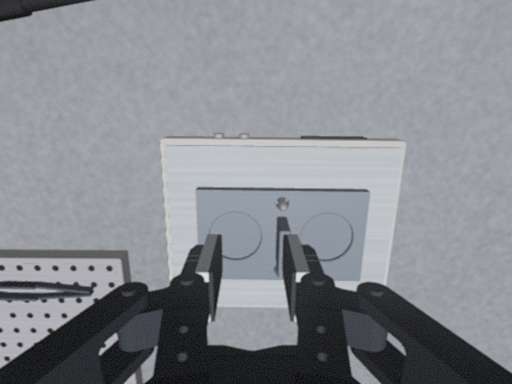

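Request:
move_arm:
  motion:
    - [[-0.2,0.35,-0.2],[-0.004,-0.008,0.002],-0.1]
    - [[-0.2,0.35,-0.3],[-0.001,-0.003,0.002],-0.1]
    - [[-0.1,0.35,0],[0,0,0],-0.1]
    - [[0,0.1,0],[0,0,0],-0.1]
    - [[0,0,0],[0,0,0],-0.1]

```text
time_s: 39.97
position: [0.4713, 0.3601, 0.1279]
tool_rot: [[-0.998, 0.058, 0.004], [0.058, 0.998, 0.001], [-0.004, 0.002, -1.0]]
ft_force: [-0.5, 0.2, -0.4]
grip_width: 0.0388
```

```bash
python3 - <<'E'
from h import *
d=snap('wrist','w30')
import pickle;pickle.dump(d,open('w30.pkl','wb'))
go([.490,.3595,.12],87)
E
```

```text
t 40.02 at [0.4712 0.36   0.1278] yaw 86.70 grip 0.0386 F [-0.8 -0.9  1.1]
total shift [-0.94  0.03  0.39] turn [ 0.0007  0.002  -0.0025] min rows 0.9
```

View pics/w30.png

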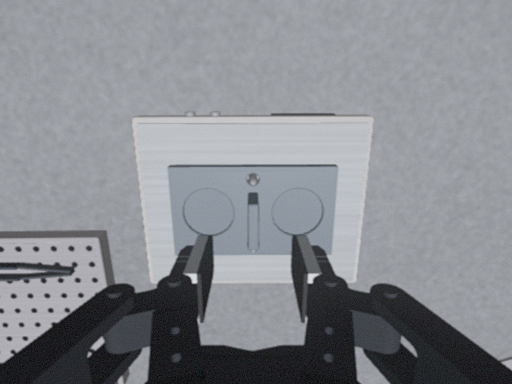

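```bash
python3 - <<'E'
from h import *
np.set_printoptions(precision=4,suppress=True)
import pickle;d=pickle.load(open('w30.pkl','rb'));W=pickle.load(open('w1.pkl','rb'))
c=d['img'][150:270,150:350];cv2.imwrite('pics/w30c.png',cv2.resize(c,None,fx=4,fy=4,interpolation=cv2.INTER_CUBIC))
print('fin top',plane(d,[(253.3,205),(253,250)],.061));print('pin',plane(d,[(253,180)],.042))
print('seats',plane(d,[(208,211.5),(297.5,211)],.031))
P=plane(d,[(169,166),(337,165),(331,256),(174,255)],.031);print('plate',P,P.mean(0))
print('fin h tri', tri(d,(253.3,205),W,(221,171)))
E
```

```text
fin top [[0.4723 0.3602 0.061 ]
 [0.5073 0.3581 0.061 ]]
pin [[0.4594 0.3608 0.042 ]]
seats [[0.4866 0.323  0.031 ]
 [0.4903 0.3951 0.031 ]]
plate [[0.4475 0.2967 0.031 ]
 [0.4541 0.426  0.031 ]
 [0.5326 0.4228 0.031 ]
 [0.524  0.2906 0.031 ]] [0.4896 0.359  0.031 ]
fin h tri (array([0.4737, 0.3618, 0.0545]), np.float64(0.0038498841875562917))
```

View pics/w30c.png

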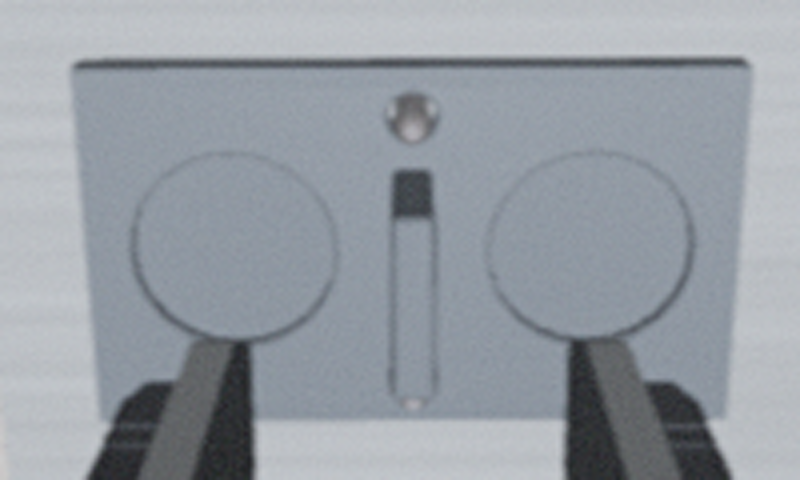

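```bash
python3 - <<'E'
from h import *
go([.4898,.3592,.038],87)
E
```

```text
t 40.02 at [0.4712 0.36   0.1278] yaw 86.70 grip 0.0386 F [-0.8 -0.9  1.1]
total shift [-0.91  0.01  4.49] turn [ 0.0007  0.002  -0.0025] min rows 4.5
```

Request:
move_arm:
  motion:
    - [[-0.3,0,0.2],[0,0.001,-0.001],-0.1]
    - [[-0.3,0,0.3],[0,0,-0.001],-0.1]
    - [[-0.3,0,0.5],[0,0,0],-0.1]
    - [[0,0,0.6],[0,0,0],-0.1]
    - [[0,0,0.6],[0,0,0],-0.1]
    - [[0,0,0.3],[0,0,0],-0.1]
    - [[0,0,0],[0,0,0],-0.1]

```text
time_s: 40.6
position: [0.4929, 0.3569, 0.0715]
tool_rot: [[-0.998, 0.055, 0.0], [0.055, 0.998, 0.0], [-0.0, 0.0, -1.0]]
ft_force: [-0.9, 0.5, -0.4]
grip_width: 0.0384
```

```bash
python3 - <<'E'
from h import *
d=snap('wrist','w31')
go([.4898,.3592,.038],87)
E
```

```text
t 40.65 at [0.493  0.3569 0.072 ] yaw 86.84 grip 0.0386 F [ 0.7  0.1 -0.6]
total shift [0.17 0.1  1.7 ] turn [ 0.0002  0.0003 -0.0013] min rows 1.7
```

View pics/w31.png

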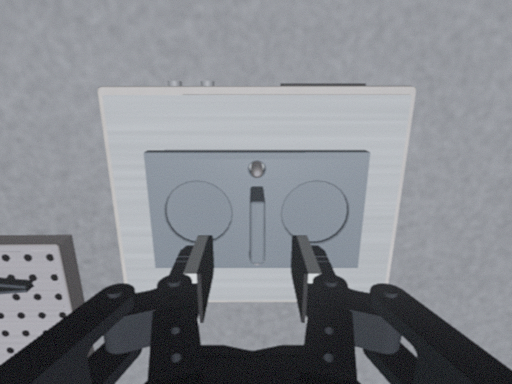

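Request:
move_arm:
  motion:
    - [[0.15,0.1,0.2],[0,0,0],-0.1]
    - [[0.04,0.03,0.4],[0,0,0],-0.1]
    - [[0,0,0.4],[0,0,0],-0.1]
    - [[0,0,0.4],[0,0,0],-0.1]
    - [[0,0,0.2],[0,0,0],-0.1]
    - [[0,0,0],[0,0,0],-0.1]

```text
time_s: 41.15
position: [0.4896, 0.3605, 0.0379]
tool_rot: [[-0.998, 0.055, 0.003], [0.055, 0.999, 0.001], [-0.003, 0.002, -1.0]]
ft_force: [-0.2, 0.3, 0.6]
grip_width: 0.0386
```

```bash
python3 - <<'E'
from h import *
d=snap('wrist','w32')
go([.4898,.3592,.038],87)
E
```

```text
t 41.20 at [0.4898 0.3605 0.0382] yaw 86.86 grip 0.0383 F [0.6 0.2 0.4]
total shift [-0.01 -0.06  0.01] turn [ 0.0008  0.0014 -0.0011] min rows 0.1
```

View pics/w32.png

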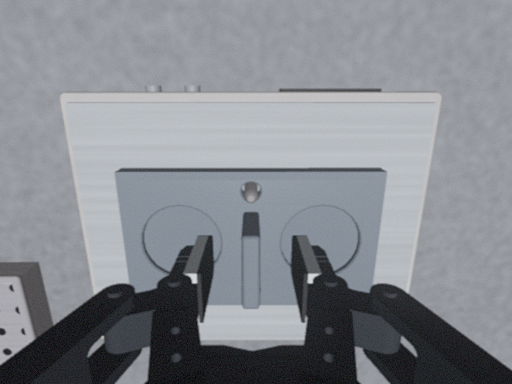

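Request:
move_arm:
  motion:
    - [[0,-0.03,0],[0,0.001,0],-0.3]
    - [[0,0,0],[0,0,0],-0.6]
    - [[0,0,0],[0,0,0],-0.9]
    - [[0,0,0],[0,0,0],-1]
    - [[0,0,0],[0,0,0],-1]
    - [[0,0,0],[0,0,0],-1]
    - [[0,0,0],[0,0,0],-1]
    - [[0,0,0],[0,0,0],-1]
  squeeze: 90

```text
time_s: 41.87
position: [0.4901, 0.3599, 0.039]
tool_rot: [[-0.998, 0.055, 0.002], [0.055, 0.998, 0.002], [-0.002, 0.002, -1.0]]
ft_force: [-0.2, -0.7, -1.5]
grip_width: 0.0063
```

```bash
python3 - <<'E'
from h import *
d=snap('wrist','w33')
go([.4898,.3592,.038],87); print(readout.observe()['tool_rot'][:,2])
E
```

```text
t 41.92 at [0.4901 0.3599 0.039 ] yaw 86.86 grip 0.0061 F [ 0.3 -1.  -0.9]
total shift [ 0.01 -0.03  0.05] turn [ 0.001   0.0008 -0.0011] min rows 0.1
[ 0.00176734  0.00200616 -0.99999643]
```

View pics/w33.png

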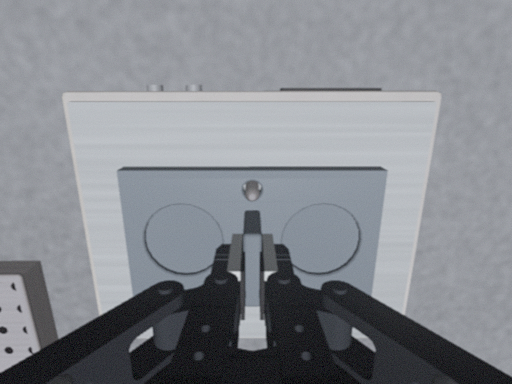

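Fin gripped. Straight up, slowly at first.

Request:
move_arm:
  motion:
    - [[0,0,-0.15],[0,0,0],-1]
    - [[0,0,-0.2],[0,0,0],-1]
    - [[0,0,-0.3],[0,0,0],-1]
    - [[0,0,-0.3],[0,0,0],-1]
    - [[0,0,-0.3],[0,0,0],-1]
    - [[0,0,0],[0,0,0],-1]

```text
time_s: 42.42
position: [0.4896, 0.3596, 0.0661]
tool_rot: [[-0.998, 0.055, 0.0], [0.055, 0.998, 0.001], [-0.0, 0.001, -1.0]]
ft_force: [0.5, 0.0, -3.0]
grip_width: 0.0062
```

```bash
python3 - <<'E'
from h import *
d=snap('wrist','w34')
go([.4898,.3592,.12],87); print(readout.observe()['tool_rot'][:,2],readout.observe()['wrist_torque'])
E
```

```text
t 42.47 at [0.4894 0.3596 0.0656] yaw 86.86 grip 0.0062 F [ 0.2  0.9 -2.5]
total shift [-0.02 -0.01 -2.72] turn [ 0.0005 -0.0001 -0.0012] min rows 2.7
[-1.99470888e-04  1.15040996e-03 -9.99999318e-01] [ 0.03802184 -0.0051802  -0.01058706]
```

View pics/w34.png

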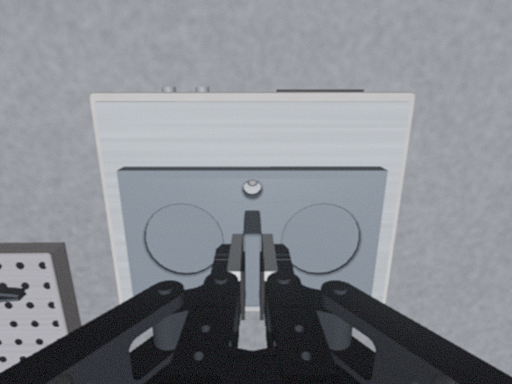

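Request:
move_arm:
  motion:
    - [[0,0,-0.5],[0,0,0],-1]
    - [[0,0,-0.8],[0,0,0],-1]
    - [[0,0,-0.8],[0,0,0],-1]
    - [[0,0,-0.6],[0,0,0],-1]
    - [[0,0,-0.2],[0,0,0],-1]
    - [[0,0,0],[0,0,0],-1]

```text
time_s: 42.97
position: [0.4887, 0.3591, 0.1277]
tool_rot: [[-0.998, 0.055, -0.002], [0.055, 0.998, 0.0], [0.002, 0.0, -1.0]]
ft_force: [0.0, 0.7, -2.8]
grip_width: 0.0059
```

```bash
python3 - <<'E'
from h import *
go([.622,.117,.12],87)
E
```

```text
t 42.97 at [0.4887 0.3591 0.1277] yaw 86.86 grip 0.0059 F [ 0.   0.7 -2.8]
total shift [ -7.32 -11.72   0.37] turn [ 0.0001 -0.0011 -0.0012] min rows 11.7
```

Smooth ramps for the carry.

Request:
move_arm:
  motion:
    - [[-0.12,-0.2,0],[0,0,0],-1]
    - [[-0.25,-0.4,0],[0,0,0],-1]
    - [[-0.38,-0.6,0],[0,0,0],-1]
    - [[-0.44,-0.7,0],[0,0,0],-1]
    - [[-0.44,-0.7,0],[0,0,0],-1]
    - [[-0.44,-0.7,0],[0,0,0],-1]
    - [[-0.44,-0.7,0],[0,0,0],-1]
    - [[-0.44,-0.7,0],[0,0,0],-1]
    - [[-0.44,-0.7,0],[0,0,0],-1]
    - [[-0.44,-0.7,0],[0,0,0],-1]
    - [[-0.44,-0.7,0],[0,0,0],-1]
    - [[-0.44,-0.7,0],[0,0,0],-1]

```text
time_s: 43.97
position: [0.5785, 0.186, 0.1193]
tool_rot: [[-0.998, 0.056, -0.016], [0.056, 0.998, -0.005], [0.015, -0.006, -1.0]]
ft_force: [0.2, -0.0, -2.5]
grip_width: 0.0062
```

```bash
python3 - <<'E'
from h import *
go([.622,.117,.12],87)
E
```

```text
t 43.97 at [0.5785 0.186  0.1193] yaw 86.79 grip 0.0062 F [ 0.2 -0.  -2.5]
total shift [-2.36 -3.32 -0.05] turn [-0.0028 -0.0074 -0.0018] min rows 3.3
```

Request:
move_arm:
  motion:
    - [[-0.44,-0.65,0],[-0.001,-0.003,0],-1]
    - [[-0.4,-0.6,0],[-0.001,-0.003,0],-1]
    - [[-0.4,-0.5,0],[-0.001,-0.003,0],-1]
    - [[-0.3,-0.4,0],[-0.001,-0.002,0],-1]
    - [[-0.2,-0.3,0],[0,0,0],-1]
    - [[-0.1,-0.15,0],[0,0,0],-1]
    - [[0,0,0],[0,0,0],-1]
    - [[0,0,0],[0,0,0],-1]

```text
time_s: 44.63
position: [0.6155, 0.1184, 0.1148]
tool_rot: [[-0.998, 0.064, 0.002], [0.064, 0.998, 0.001], [-0.002, 0.001, -1.0]]
ft_force: [0.6, 0.3, -1.9]
grip_width: 0.0064
```

```bash
python3 - <<'E'
from h import *
d=snap('wrist','w35')
import pickle;pickle.dump(d,open('w35.pkl','wb'))
go([.622,.117,.12],87)
E
```

```text
t 44.68 at [0.6154 0.1185 0.1148] yaw 86.34 grip 0.0061 F [-0.1  0.  -3.3]
total shift [-0.33 -0.06 -0.26] turn [ 0.0004  0.0009 -0.0055] min rows 0.3
```

View pics/w35.png

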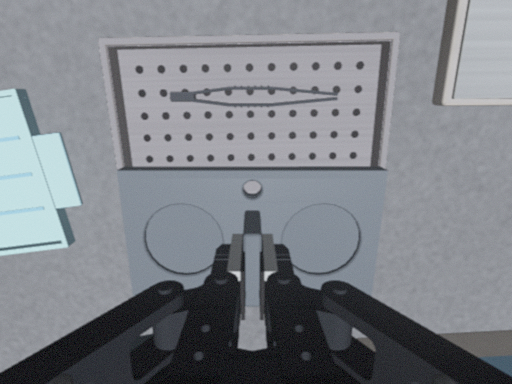

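Request:
move_arm:
  motion:
    - [[-0.15,-0.03,0.2],[0,0.001,-0.003],-1]
    - [[-0.15,-0.03,0.4],[0,0,-0.002],-1]
    - [[0,0,0.5],[0,0,0],-1]
    - [[0,0,0.6],[0,0,0],-1]
    - [[0,0,0.6],[0,0,0],-1]
    - [[0,0,0.5],[0,0,0],-1]
    - [[0,0,0.3],[0,0,0],-1]
    - [[0,0,0],[0,0,0],-1]

```text
time_s: 45.35
position: [0.6204, 0.1202, 0.0456]
tool_rot: [[-0.999, 0.047, -0.003], [0.047, 0.999, 0.001], [0.003, 0.001, -1.0]]
ft_force: [-0.7, 0.6, -3.8]
grip_width: 0.0063
```

```bash
python3 - <<'E'
from h import *
d=snap('wrist','w36')
go([.622,.117,.02],87)
E
```

```text
t 45.40 at [0.6206 0.1202 0.0461] yaw 87.28 grip 0.0061 F [-0.2 -0.6 -4.3]
total shift [-0.08 -0.16  1.31] turn [ 0.0006 -0.0011  0.0023] min rows 1.3
```

View pics/w36.png

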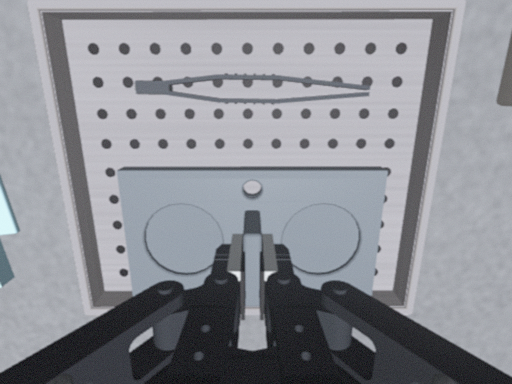

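Request:
move_arm:
  motion:
    - [[0,-0.14,0.15],[0,0,0],-1]
    - [[0,0,0.3],[0,0,0],-1]
    - [[0,0,0.35],[0,0,0],-1]
    - [[0,0,0.25],[0,0,0],-1]
    - [[0,0,0.08],[0,0,0],-1]
    - [[0,0,0],[0,0,0],-1]

```text
time_s: 45.9
position: [0.6215, 0.1171, 0.023]
tool_rot: [[-0.999, 0.047, 0.002], [0.047, 0.999, 0.001], [-0.001, 0.001, -1.0]]
ft_force: [-0.2, 0.1, -3.2]
grip_width: 0.0059
```

```bash
python3 - <<'E'
from h import *
d=snap('wrist','w37')
go([.622,.117,.02],87); print(readout.observe()['tool_rot'][:,2])
E
```

```text
t 45.95 at [0.6215 0.1171 0.0231] yaw 87.28 grip 0.0061 F [-0.3 -0.2 -2.9]
total shift [-0.02 -0.    0.16] turn [0.0006 0.0007 0.0024] min rows 0.2
[ 0.00153786  0.00120828 -0.99999809]
```

View pics/w37.png

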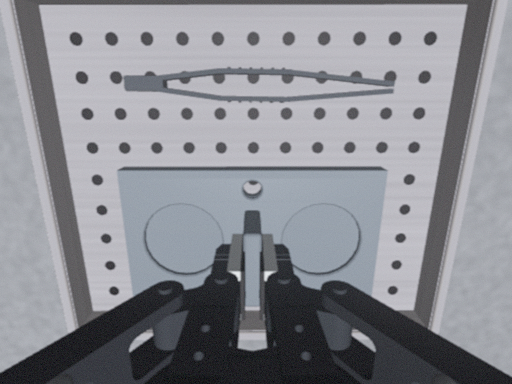

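Well clear of walls and forceps; ~3 mm to go. Lower in small single rows to contact.

Request:
move_arm:
  motion:
    - [[0,0,0.09],[0,0,0],-1]

```text
time_s: 46.03
position: [0.6219, 0.1171, 0.0217]
tool_rot: [[-0.999, 0.047, 0.003], [0.047, 0.999, 0.001], [-0.002, 0.001, -1.0]]
ft_force: [0.9, 0.7, -3.0]
grip_width: 0.0057
```

Request:
move_arm:
  motion:
    - [[0,0,0.07],[0,0,0],-1]

```text
time_s: 46.12
position: [0.6219, 0.1172, 0.0203]
tool_rot: [[-0.999, 0.047, 0.003], [0.047, 0.999, 0.001], [-0.003, 0.001, -1.0]]
ft_force: [-0.7, -0.5, -2.9]
grip_width: 0.0059
```

Request:
move_arm:
  motion:
    - [[0,0,0.05],[0,0,0],-1]

```text
time_s: 46.2
position: [0.622, 0.1172, 0.02]
tool_rot: [[-0.999, 0.047, 0.003], [0.047, 0.999, 0.001], [-0.003, 0.001, -1.0]]
ft_force: [-4.2, -1.1, 11.0]
grip_width: 0.0062
```

Request:
move_arm:
  motion:
    - [[0,0,0.05],[0,0,0],-1]

```text
time_s: 46.28
position: [0.622, 0.1172, 0.02]
tool_rot: [[-0.999, 0.047, 0.004], [0.047, 0.999, 0.001], [-0.004, 0.001, -1.0]]
ft_force: [-4.7, -1.1, 7.8]
grip_width: 0.006
```

Contact. Release and rise.

Request:
move_arm:
  motion:
    - [[0,0,0],[0,0,0],-1]
    - [[0,0,0],[0,0,0],-0.85]
    - [[0,0,0],[0,0,0],-0.7]
    - [[0,0,0],[0,0,0],-0.5]
    - [[0,0,0],[0,0,0],-0.5]
    - [[0,0,0],[0,0,0],-0.5]
  squeeze: 30

```text
time_s: 46.78
position: [0.6234, 0.1172, 0.0217]
tool_rot: [[-0.999, 0.047, 0.008], [0.047, 0.999, 0.001], [-0.008, 0.001, -1.0]]
ft_force: [0.0, 0.2, -0.3]
grip_width: 0.0215
```

Request:
move_arm:
  motion:
    - [[0,0,-0.2],[0,0,0],-0.5]
    - [[0,0,-0.5],[0,0,0],-0.5]
    - [[0,0,-0.8],[0,0,0],-0.5]
    - [[0,0,-1],[0,0,0],-0.5]
    - [[0,0,-1],[0,0,0],-0.5]
    - [[0,0,-1],[0,0,0],-0.5]
    - [[0,0,-1],[0,0,0],-0.5]
    - [[0.4,0,-1],[0,0,0],-0.5]
    - [[0.8,0,-0.6],[0,0,0],-0.5]
    - [[0.6,0,0],[0,0,0],-0.5]
    - [[0,0,0],[0,0,0],-0.5]

```text
time_s: 47.7
position: [0.5856, 0.1187, 0.1789]
tool_rot: [[-0.999, 0.047, 0.015], [0.047, 0.999, 0.001], [-0.015, 0.002, -1.0]]
ft_force: [-0.3, 0.1, 0.4]
grip_width: 0.021
```

```bash
python3 - <<'E'
from h import *
d=snap('wrist','w38'); go([.622,.117,.2],87)
s=snap('scene','s38'); s=snap('side','d38')
E
```

```text
t 47.75 at [0.5868 0.1186 0.1792] yaw 87.28 grip 0.0211 F [ 0.4 -0.1  0.6]
total shift [-1.78  0.   -1.01] turn [0.0009 0.0078 0.0023] min rows 1.8
```

View pics/w38.png

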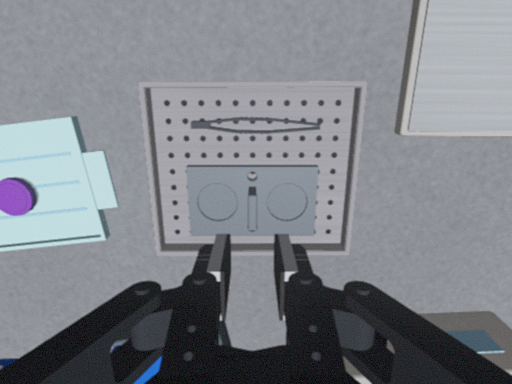

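View pics/d38.png

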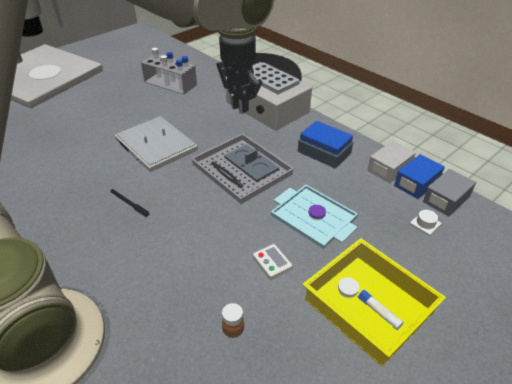

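View pics/s38.png

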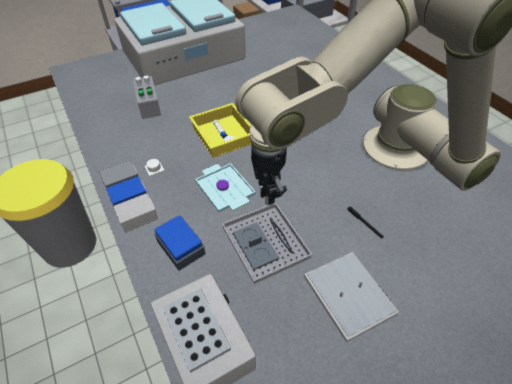

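All views agree: culture dish (side 317,212) in the blue tray, dish and tube in the tub, forceps and plate flat side by side, stage bare. I'll check the timer hasn't moved, then hand in.

```bash
python3 - <<'E'
from h import *
a=cv2.imread('pics/side0.png')[240:280,248:296].astype(int);b=cv2.imread('pics/d38.png')[240:280,248:296].astype(int)
print('timer diff',abs(a-b).mean(),abs(a-b).max())
print(readout.observe()['ft_force'].round(1))
print(job.close_job())
E
```

```text
timer diff 3.1319444444444446 12
[ 1.1  0.2 -0.1]
the job is handed in; nothing more can be done
None
```

The bench is cleared and the job handed in at about 48 s of the 138 s allowed, in the order you asked:

- **Culture dish:** it went first, carried level and lowered until it touched the blue incubator tray's floor, then let go.
- **Wash dish and sample tube:** both lie on the floor of the yellow tub.
- **Forceps and nest plate:** the forceps went into the autoclave tray first. The plate was then lifted straight up off its pins, kept level, and lowered to contact beside them.

**Last checks:** the wrist, scene and side pictures all showed every item in place, with forceps and plate flat, side by side and clear of each other and the walls. The timer's pixels in the side view matched the start to within noise. The gripper was empty and clear of everything. Forces read at the end of each move peaked at about 25 N setting the dish down and 32 N setting the forceps down, with no reading between. These were the held items meeting the tray floors.

**Disagreements:**
- Heights worked out from the scene and side cameras came out mostly 2–8 mm low, and up to 13 mm low on the autoclave tray, so I set positions from close wrist views.
- Wrist and scene together put the dish top about 2 mm low. One wrist estimate of the fin top was 6 mm low, from poorly matched corners. One white-lid height was wrong because the wrong patch was matched.
- For grasping I relied on the stated heights, contact force and the pictures.
- The gripper read 1 to 3 mm narrower than the stated sizes on every grasp, but nothing slipped.

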